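# Load the reagent tray and hold it down on the reading dock

## Robot

A 6-joint arm with a two-finger parallel gripper is mounted at the origin on the work surface. World frame = base frame: x ahead of the robot, y to its left, z up, the work surface at z = 0. Lengths are in mm, angles in degrees, forces in N, time in s.
With the tool pointing down it reaches from about 275 to 850 mm from the base axis. Payload 19 kg.
Tool frame: the origin (TCP) lies at the very end of the fingers, on their centre line; the grasp point (between the pads) lies 19 mm behind it; x points along the fingers, z is the direction in which the jaws open and shut, and the axes are right-handed (so a half turn about x gives the same grasp; the last joint's range is limited). The gripper opens to 85 mm and grips with 20 to 120 N. Pads are 22 mm wide; open, the fingers measure 114 mm over their backs; the gripper's body (76 mm by 85 mm) begins 54 mm behind the grasp point. The pads swing forward as they close: fully open they stand 13 mm farther back than shut.
Start: joints at [60.791, 8.623, 82.357, -0, 89.026, -7.678], TCP at [211.036, 534.84, 231.267] pointing down, gripper open.
Joint ranges: [-160.23, 160.23], [-39.13, 120.54], [6.94, 153.29], [-79.49, 259.48], [9.18, 160.14], [-161.06, 161.06]. Speed limits (degrees/s): [108.29, 108.29, 127.2, 172.46, 172.46, 172.46].

## Interface

Orientations are given as [roll, pitch, yaw] about the fixed x, y, z axes, in that order (R = Rz(yaw) Ry(pitch) Rx(roll)).
In Python, from rig import robot gives the robot as it stands.
- The arm moves only by the tool step_arm, never from a script. Its argument "rows" is a list of rows, each an object with "dp": the shift along the world's x, y, z in cm, a list of three; "dr": the turn, a rotation vector about the world's x, y, z in degrees, a list of three; "claw": the finger opening in cm, from 0 to 8.54. A call has 1 to 8 rows; each row shifts and turns the commanded pose from where the row before left it; what a row does not reach is not made up. A row lasts 1/12 s, in which the tool goes at most 41.7 mm and 7.16 degrees, less where a joint would pass 70% of its speed; a pose out of reach is approached as far as the arm can. A call with a gripper value outside its range is refused whole. The fingers move at their own pace and stop on an object; the grip force is fixed at half the most. Time passes only in rows, so rows that do not move let the fingers close. It gives the time, the measured TCP pose, the force and the opening at its end, in the units of the state.
- robot.observe(): the state, without advancing time (a new reading comes with each control period).
- robot.camera(name): name is "scene" or "side" or "wrist"; returns (picture, depth): 400x640x3 uint8, red, green, blue; 400x640 float32, mm along the optical axis (not along the pixel's ray), 0 where there is no reading.
- robot.calibration(name): a dict with "fov_y" (degrees; the focal length in pixels is half the picture's height over the tangent of half this angle, whatever the lens; pixels are square), "cx", "cy" (the principal point, pixels), "T" (4x4, takes a point from camera to world coordinates). Camera axes: x right, y up, looking along -z (the intrinsics and any distortion apply to the point x, -y, -z); pixel columns grow to the right and rows downward; lengths in mm; the calibration is good to about 2 mm. A picture is of the moment at which its call begins: read the wrist's pose just before it. calibration takes no time and is no camera call; for the wrist camera it gives the pose at the moment of the call.
- robot.sign_off(): hands the job in, once; it reports no verdict.
The state is a dict: "time": time; "qpos": joint angles; "joint_vel": joint speeds; "tau": joint torques, N m; "position": TCP position; "tcp_rot": TCP orientation; "ft_force": force on the tool from outside, world axes, zero at the start; "wrist_torque": the same for the moment, N m; "gripper_width": finger opening in mm.
Only numpy, scipy, OpenCV 4.12 (cv2) and the standard library are available. Lean on these libraries where they do the work, as an engineer would, in place of code of your own. Each camera call takes 0.05 s, during which the arm holds its last target.

## Task

Stand the two loose reagent cassettes upright in the two empty end cells of the reagent tray, one in each, while the tray is still on the bench. Then pick the loaded tray up by its handle, bring it over the reading dock and work it about until its socket drops over the dock's locating pin, press it right down against the sprung seat, and finish still holding it pressed down by the handle so that the dock can read the cassettes. Keep all the cassettes upright, and leave the other things on the bench where they are.

Things in the scene. Friction and masses are not known exactly. Their poses are not given: they have to be found in the camera images.
- cassette_a_center (a point): black reagent cassette, an upright box 50 mm (its x) by 24 mm (its y) by 80 mm tall, with a paper label on each broad side; the top 10 mm is a slightly smaller lid (44 x 19 mm); about 45 g; this point is its centre, 40 mm above its foot; z up. Starts loose on the bench near the middle. Pinch it across its 50 mm.
- cassette_b_center (a point): black reagent cassette, an upright box 50 mm (its x) by 24 mm (its y) by 80 mm tall, with a paper label on each broad side; the top 10 mm is a slightly smaller lid (44 x 19 mm); about 45 g; this point is its centre, 40 mm above its foot; z up. The other one standing loose on the bench near the middle.
- cassette_c_center (a point): black reagent cassette, an upright box 50 mm (its x) by 24 mm (its y) by 80 mm tall, with a paper label on each broad side; the top 10 mm is a slightly smaller lid (44 x 19 mm); about 45 g; this point is its centre, 40 mm above its foot; z up. Starts in cell 2 of the tray and stays there.
- cassette_d_center (a point): black reagent cassette, an upright box 50 mm (its x) by 24 mm (its y) by 80 mm tall, with a paper label on each broad side; the top 10 mm is a slightly smaller lid (44 x 19 mm); about 45 g; this point is its centre, 40 mm above its foot; z up. Starts in cell 3 of the tray and stays there.
- tray: grey plastic reagent tray, 60 mm (x) by 178 mm (y), base 24 mm thick, 0.22 to 0.35 kg empty, symmetric under half a turn; origin at the centre of its underside. Along its y the cells lie at +71.5, +40, -40 and -71.5 mm (cells 1 to 4), the handle at 0. Starts on the bench left or right of the middle, the dock on the other side.
- cell_1 (a point): centre of the floor of the outer cell at the tray's +y end, empty at the start; tray's axes. All four cells are open pockets 54 mm (x) by 28 to 29 mm (y), walls 16 mm high and 3 mm thick; the floors lie 24 mm above the tray's underside, the wall tops 40 mm.
- cell_4 (a point): centre of the floor of the outer cell at the tray's -y end, empty at the start; the same size
- tray_socket (a point): centre of the tray's underside, at the mouth of its locating socket: a rectangular hole 17 mm (tray x) by 27 mm (tray y), 20 mm deep, open downwards only, straight below the handle
- tray_handle (a point): centre of the tray's carrying grip, 110 mm straight above tray_socket: a steel block 16 mm (tray x) by 36 mm (tray y) by 22 mm tall on a thin steel post; pinch it from above across its 16 mm. Its top is 121 mm above the tray's underside, the tops of cassettes in the cells 104 mm; the two inner cassettes stand 56 mm apart along y, the handle between them.
- dock: reading dock, a light grey box 130 mm (x) by 240 mm (y) by 30 mm tall, fixed to the bench, with a key strip along its robot side (-x), a sprung aluminium seat plate (66 x 186 mm, top 40 mm above the bench when free) and a steel locating pin in its middle; origin on the bench below the pin
- dock_pin (a point): tip of the dock's locating pin, 53 mm above the bench, 13 mm above the free seat plate; dock's axes. The pin is a fixed blade 14 mm (x) by 24 mm (y), its top 5 mm tapering by 2.5 mm a side; it fits the tray's socket with 1.5 mm play each side, either way round. Once the tray is over it, it cannot be seen.
- dock_plate (a joint): travel of the sprung seat plate, 0 free, 0.005 m pressed right down to its stop. It starts to give at about 6 N and takes about 12 N to reach the stop; the loaded tray's own weight (3.7 to 5.5 N) does not move it. With the plate right down, tray_socket is 35 mm above the bench.
- mouse: black computer mouse, 100 x 56 x 33 mm, on a yellow 220 x 180 mm mat 3 mm thick; origin under its centre
- label_roll: roll of blank white labels lying flat, 64 mm across, 40 mm tall; origin under its centre
- marker: marker pen, white with a black cap, 120 mm long along its y axis, 16 mm tall, lying in the middle of the bench between the two loose cassettes; origin under its centre
- dropper_bottle: white dropper bottle, 36 mm across, 92 mm tall, upright; origin under its centre
- slide_box: flat upright carton of glass slides, 92 x 36 x 50 mm tall; origin under its centre
- scanner: black hand scanner lying on its side, 60 x 170 x 36 mm; origin near its centre, on the underside

How it is judged (in metres and radians):
On the way, in this order (a step that is already met when the one before it is completed fails the run):
1. both loose cassettes stand in the two end cells, one in each, with the tray still on the bench away from the dock ((((x of cassette_a_center in the frame of tray_socket between -0.006 and 0.006 m and y of cassette_a_center in the frame of tray_socket between 0.0655 and 0.0775 m and z of cassette_a_center in the frame of tray_socket between 0.058 and 0.07 m) and (x of cassette_b_center in the frame of tray_socket between -0.006 and 0.006 m and y of cassette_b_center in the frame of tray_socket between -0.0775 and -0.0655 m and z of cassette_b_center in the frame of tray_socket between 0.058 and 0.07 m)) or ((x of cassette_a_center in the frame of tray_socket between -0.006 and 0.006 m and y of cassette_a_center in the frame of tray_socket between -0.0775 and -0.0655 m and z of cassette_a_center in the frame of tray_socket between 0.058 and 0.07 m) and (x of cassette_b_center in the frame of tray_socket between -0.006 and 0.006 m and y of cassette_b_center in the frame of tray_socket between 0.0655 and 0.0775 m and z of cassette_b_center in the frame of tray_socket between 0.058 and 0.07 m))) and x of cassette_c_center in the frame of tray_socket between -0.006 and 0.006 m and y of cassette_c_center in the frame of tray_socket between 0.034 and 0.046 m and z of cassette_c_center in the frame of tray_socket between 0.058 and 0.07 m and x of cassette_d_center in the frame of tray_socket between -0.006 and 0.006 m and y of cassette_d_center in the frame of tray_socket between -0.046 and -0.034 m and z of cassette_d_center in the frame of tray_socket between 0.058 and 0.07 m and height (world z) of tray_socket below 0.01 m and horizontal distance between tray_socket and dock_pin above 0.1 m), for 0.2 s.
2. the loaded tray is lifted off the bench ((((x of cassette_a_center in the frame of tray_socket between -0.006 and 0.006 m and y of cassette_a_center in the frame of tray_socket between 0.0655 and 0.0775 m and z of cassette_a_center in the frame of tray_socket between 0.058 and 0.07 m) and (x of cassette_b_center in the frame of tray_socket between -0.006 and 0.006 m and y of cassette_b_center in the frame of tray_socket between -0.0775 and -0.0655 m and z of cassette_b_center in the frame of tray_socket between 0.058 and 0.07 m)) or ((x of cassette_a_center in the frame of tray_socket between -0.006 and 0.006 m and y of cassette_a_center in the frame of tray_socket between -0.0775 and -0.0655 m and z of cassette_a_center in the frame of tray_socket between 0.058 and 0.07 m) and (x of cassette_b_center in the frame of tray_socket between -0.006 and 0.006 m and y of cassette_b_center in the frame of tray_socket between 0.0655 and 0.0775 m and z of cassette_b_center in the frame of tray_socket between 0.058 and 0.07 m))) and x of cassette_c_center in the frame of tray_socket between -0.006 and 0.006 m and y of cassette_c_center in the frame of tray_socket between 0.034 and 0.046 m and z of cassette_c_center in the frame of tray_socket between 0.058 and 0.07 m and x of cassette_d_center in the frame of tray_socket between -0.006 and 0.006 m and y of cassette_d_center in the frame of tray_socket between -0.046 and -0.034 m and z of cassette_d_center in the frame of tray_socket between 0.058 and 0.07 m and height (world z) of tray_socket above 0.03 m), for 0.1 s.
At the end, for the whole second after the job is handed in: The gripper holds the tray down on the pin (over 2 N): within 4 mm and 0.13 rad of the pin, level within 0.07 rad, seat down over 3.5 of 5 mm, underside over 14.5 mm below the pin tip, slower than 0.02 m/s, and all four cassettes stand in their cells, one in each, within 6 mm (value of joint dock_plate above 0.0035 m and z of tray_socket in the frame of dock_pin below -0.0145 m and horizontal distance between tray_socket and dock_pin below 0.004 m and angle between the x axis of tray_socket and the x axis of dock_pin, either way round below 0.13 rad and angle between tray_socket's own z axis and vertical below 0.07 rad and contact force between the fingers and tray above 2 N and linear speed of tray below 0.02 m/s and (((x of cassette_a_center in the frame of tray_socket between -0.006 and 0.006 m and y of cassette_a_center in the frame of tray_socket between 0.0655 and 0.0775 m and z of cassette_a_center in the frame of tray_socket between 0.058 and 0.07 m) and (x of cassette_b_center in the frame of tray_socket between -0.006 and 0.006 m and y of cassette_b_center in the frame of tray_socket between -0.0775 and -0.0655 m and z of cassette_b_center in the frame of tray_socket between 0.058 and 0.07 m)) or ((x of cassette_a_center in the frame of tray_socket between -0.006 and 0.006 m and y of cassette_a_center in the frame of tray_socket between -0.0775 and -0.0655 m and z of cassette_a_center in the frame of tray_socket between 0.058 and 0.07 m) and (x of cassette_b_center in the frame of tray_socket between -0.006 and 0.006 m and y of cassette_b_center in the frame of tray_socket between 0.0655 and 0.0775 m and z of cassette_b_center in the frame of tray_socket between 0.058 and 0.07 m))) and x of cassette_c_center in the frame of tray_socket between -0.006 and 0.006 m and y of cassette_c_center in the frame of tray_socket between 0.034 and 0.046 m and z of cassette_c_center in the frame of tray_socket between 0.058 and 0.07 m and x of cassette_d_center in the frame of tray_socket between -0.006 and 0.006 m and y of cassette_d_center in the frame of tray_socket between -0.046 and -0.034 m and z of cassette_d_center in the frame of tray_socket between 0.058 and 0.07 m); the arm keeps its last pose, push and grip.
It fails at once if a cassette is tipped more than about 29 degrees (angle between any of cassette_a_center, cassette_b_center, cassette_c_center, cassette_d_center's own z axis and vertical above 0.5 rad).
It fails at once if one of the other things on the bench is shifted by more than 30 mm (distance of any of mouse, label_roll, marker, dropper_bottle, slide_box, scanner from where it was at the start of the episode above 0.03 m).
It also fails if it takes over 70 s, if anything falls off the work surface, if the arm or the gripper's body presses on something with over 40 N, if the wrist force passes 120 N, or if a joint passes its speed limit or range.

## Working session

There is one attempt and no reset: what is moved stays moved. The work goes in short steps, Python scripts to look and compute and a tool call to move; the robot and the scene stay as the last step left them, time stands still between calls to the robot, and variables do not carry over. Pictures are saved under pics/ and viewed, and the job is handed in when it is done.

Besides the shell and the picture viewer there is one more tool, called after "Emit:" as a command line: name --argument value ..., lists and objects as JSON in quotes. step_arm: Moves the arm, as the interface text tells. Its arguments: {"type":"object","properties":{"rows":{"type":"array","items":{"type":"object","properties":{"dp":{"type":"array","items":{"type":"number"}},"dr":{"type":"array","items":{"type":"number"}},"claw":{"type":"number"}}}}},"required":["rows"]}

```bash
ls; mkdir -p pics; python3 - <<'E'
from rig import robot
import cv2,numpy as np
print(robot.observe())
for n in ("scene","side","wrist"):
    c=robot.calibration(n); print(n,{k:(np.round(v,3).tolist() if k=="T" else v) for k,v in c.items()})
    p,d=robot.camera(n); cv2.imwrite(f"pics/{n}0.png",p[:,:,::-1]); np.savez(f"{n}0.npz",p=p,d=d,T=c["T"])
E
```

```text
pics
{'time': 0.0, 'qpos': array([ 6.07893338e+01,  8.64944238e+00,  8.23919128e+01, -4.06186198e-05,
        8.90253524e+01, -7.67722989e+00]), 'joint_vel': array([-0.05817873, -0.05048231, -0.07773523, -0.02704299,  0.02116729,
       -0.01855634]), 'tau': array([-1.51008389e-04, -7.13083220e+01, -5.70847499e+01, -2.60267834e-04,
        9.19988961e-03, -3.97425470e-05]), 'position': array([210.94862899, 534.65262306, 230.69994583]), 'tcp_rot': array([ 172.35765208,   89.93329242, -119.17578356]), 'ft_force': array([0.34688349, 0.08875678, 0.18064385]), 'wrist_torque': array([ 0.04231612, -0.0232381 , -0.00483818]), 'gripper_width': 85.44677712085725}
scene {'fov_y': 57.87451501257373, 'cx': 317.8158415989717, 'cy': 203.02073934916254, 'T': [[-0.855, -0.423, 0.3, 915.703], [0.518, -0.702, 0.489, 474.613], [0.004, 0.574, 0.819, 882.459], [0.0, 0.0, 0.0, 1.0]]}
side {'fov_y': 53.52274494172311, 'cx': 325.4460239816492, 'cy': 204.52092930513018, 'T': [[0.804, 0.428, -0.413, 248.967], [-0.595, 0.58, -0.557, -531.923], [0.001, 0.693, 0.721, 749.011], [0.0, 0.0, 0.0, 1.0]]}
wrist {'fov_y': 68.92382021980825, 'cx': 321.7098932170538, 'cy': 199.99393150496326, 'T': [[0.368, -0.898, -0.241, 149.857], [0.93, 0.355, 0.097, 560.659], [-0.001, -0.26, 0.966, 373.735], [0.0, 0.0, 0.0, 1.0]]}
```

View pics/scene0.png

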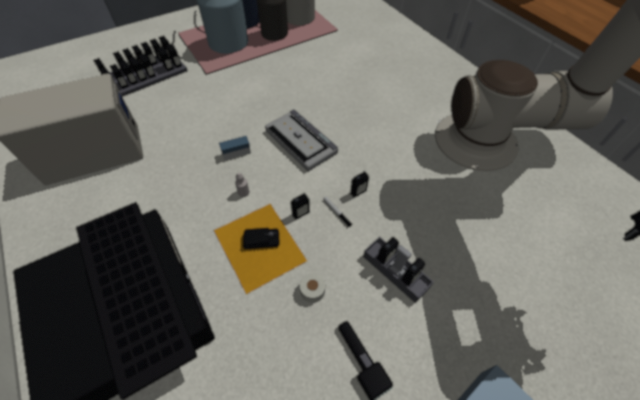

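View pics/side0.png

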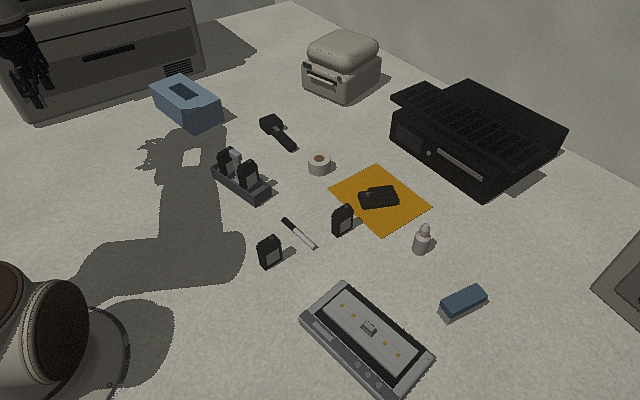

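View pics/wrist0.png

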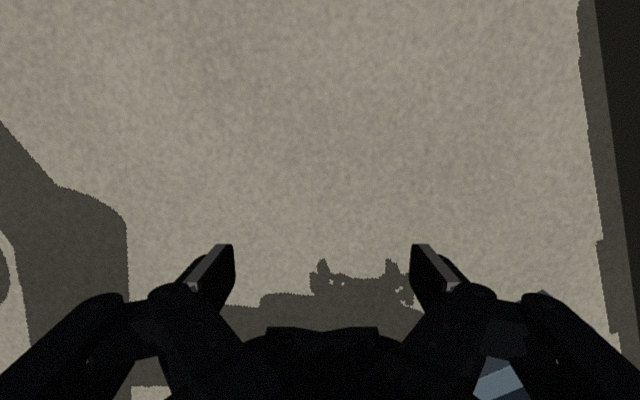

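```bash
cat > h.py <<'E'
import numpy as np,cv2
from rig import robot
def cloud(n,p,d,c):
    f=200/np.tan(np.radians(c["fov_y"]/2)); v,u=np.mgrid[0:400,0:640]
    X=np.stack([(u-c["cx"])/f*d,-(v-c["cy"])/f*d,-d],-1)
    W=X@c["T"][:3,:3].T+c["T"][:3,3]; W[d<=0]=np.nan
    return W
def shot(n,tag=None):
    c=robot.calibration(n); p,d=robot.camera(n)
    if tag: cv2.imwrite(f"pics/{tag}.png",p[:,:,::-1])
    return p,d,c,cloud(n,p,d,c)
def top(W,p,x0,x1,y0,y1,s=1.0,zr=(-20,200)):
    # image: row=x decreasing, col = y decreasing
    H=int((x1-x0)*s);Wd=int((y1-y0)*s); im=np.zeros((H,Wd,3),np.uint8); zz=np.full((H,Wd),-99.)
    m=np.isfinite(W[...,0])&(W[...,2]>zr[0])&(W[...,2]<zr[1])
    P=W[m];C=p[m];o=np.argsort(P[:,2]);P=P[o];C=C[o]
    r=((x1-P[:,0])*s).astype(int);q=((y1-P[:,1])*s).astype(int);k=(r>=0)&(r<H)&(q>=0)&(q<Wd)
    im[r[k],q[k]]=C[k];zz[r[k],q[k]]=P[k,2]
    return im,zz
E
python3 - <<'E'
from h import *
for n in("side","scene"):
    z=np.load(n+"0.npz");c=robot.calibration(n);W=cloud(n,z["p"],z["d"],c)
    im,zz=top(W,z["p"],200,800,-450,350)
    cv2.imwrite(f"pics/top_{n}.png",cv2.convertScaleAbs(im[:,:,::-1],alpha=1.5))
    f=np.isfinite(W[...,2]);P=W[f]
    k=(P[:,0]>250)&(P[:,0]<800)&(abs(P[:,1])<300)&(P[:,2]<20)
    A=np.c_[P[k],np.ones(k.sum())];print(n,"bench",np.percentile(P[k,2],[5,25,50,75]))
    hm=(W[...,2]>55)&(W[...,0]>250)&(W[...,0]<800)&(W[...,1]>-300)&(W[...,1]<350)&(W[...,2]<140)
    N,L,S,_=cv2.connectedComponentsWithStats(hm.astype(np.uint8))
    for i in range(1,N):
        if S[i,4]>25:
            Q=W[L==i];print(S[i],Q.mean(0).round(1),Q.max(0).round(1),Q.min(0).round(1))
E
```

```text
side bench [-3.02674182 -1.68867386 -0.76168355  0.24063145]
[216 146  43  38 833] [530.2 227.3  88. ] [569.  290.6 121.9] [498.2 182.6  55. ]
[331 203  23  20 269] [652.8 -53.   71.5] [682.4 -37.8  82.1] [630.8 -61.6  55.2]
[417 223  13  18 159] [ 761.5 -207.5   72.9] [ 779.  -190.7   92.3] [ 753.5 -218.3   55.1]
[256 234  26  22 315] [465.6 -31.2  71.9] [495.1 -15.2  81.8] [442.6 -40.7  55.3]
scene bench [-2.94225578 -1.31839002 -0.15079951  1.06494752]
[350 171  19  17 179] [473.3 -19.2  72.1] [494.8 -10.3  83. ] [444.1 -36.3  55.4]
[235 173  11  13 100] [ 769.  -195.3   72.9] [ 781.7 -185.2   93.3] [ 753.  -208.1   55.2]
[290 193  20  18 195] [660.5 -40.7  72.7] [683.2 -31.5  83.5] [632.4 -55.7  55.3]
[377 237  34  31 519] [544.7 223.3  94.8] [570.8 260.  124.1] [517.5 188.7  55.1]
[402 258  23  26 308] [533.1 284.5  91.5] [552.5 297.8 107.8] [498.9 264.8  55.1]
```

View pics/top_side.png

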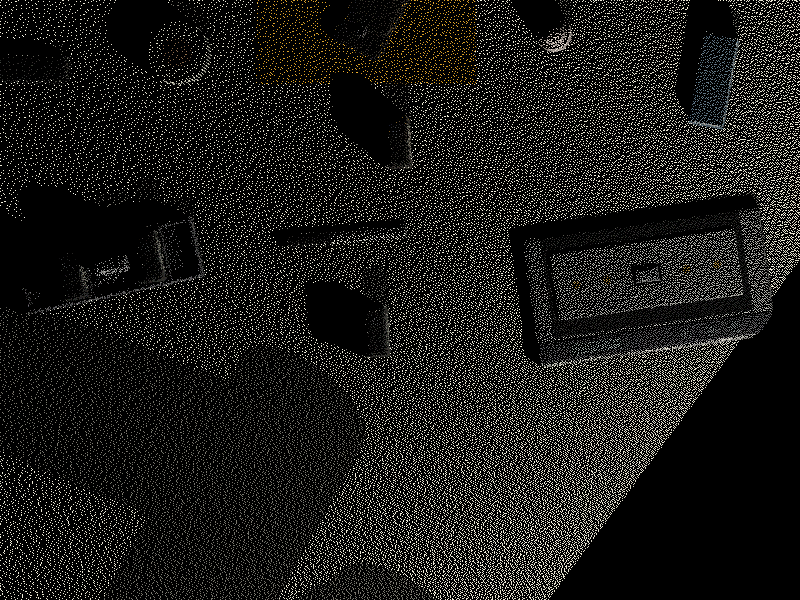

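View pics/top_scene.png

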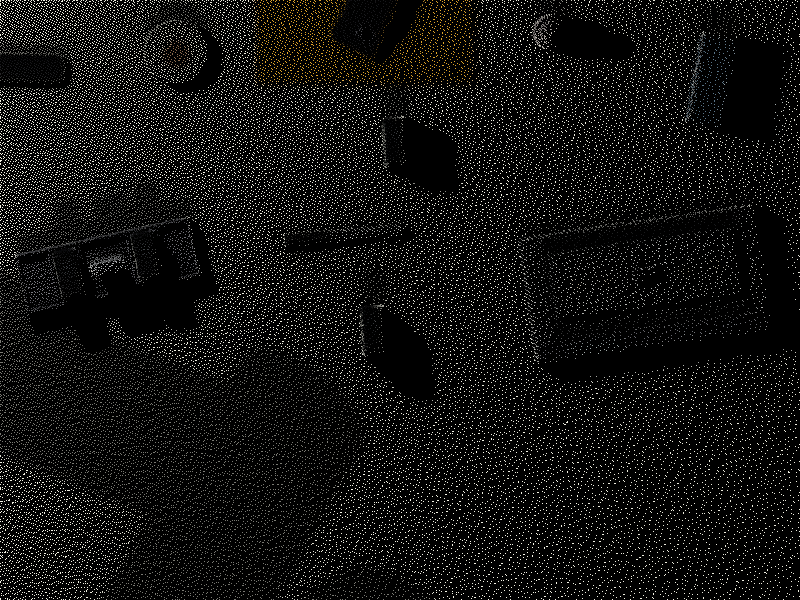

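The scene camera shows the tray near (397,268), loose cassettes at (300,207) and (360,184), and the marker at (337,212). The dock is at (300,138) with its pin mid-plate. The two depth maps agree: tray ≈(535,240), cassettes ≈(468,-26) and (657,-47), dock ≈(525,-298). I'm going over the tray with the wrist camera next.

Emit:
step_arm --rows '[{"dp":[2.4,-1.8,0.5],"dr":[0,0,-4],"claw":8.5},{"dp":[2.4,-1.8,0.5],"dr":[0,0,-4],"claw":8.5},{"dp":[2.4,-1.8,0.5],"dr":[0,0,-4],"claw":8.5},{"dp":[2.4,-1.8,0.5],"dr":[0,0,-4],"claw":8.5},{"dp":[2.4,-1.8,0.5],"dr":[0,0,-4],"claw":8.5},{"dp":[2.4,-1.8,0.5],"dr":[0,0,-4],"claw":8.5},{"dp":[2.4,-1.8,0.5],"dr":[0,0,-4],"claw":8.5},{"dp":[2.4,-1.8,0.5],"dr":[0,0,-4],"claw":8.5}]'

```text
time: 0.82
position: [404.0, 389.7, 271.4]
tcp_rot: [176.4, 90.0, -147.3]
ft_force: [0.7, 0.9, 0.0]
gripper_width: 85.0
```

Emit:
step_arm --rows '[{"dp":[2.4,-1.8,0.5],"dr":[0,0,-4],"claw":8.5},{"dp":[2.4,-1.8,0.5],"dr":[0,0,-4],"claw":8.5},{"dp":[2.4,-1.8,0.5],"dr":[0,0,-4],"claw":8.5},{"dp":[2.4,-1.8,0.5],"dr":[0,0,-4],"claw":8.5},{"dp":[2.4,-2.0,0.5],"dr":[0,0,-4],"claw":8.5},{"dp":[1.5,-2.0,0],"dr":[0,0,-4],"claw":8.5},{"dp":[0,0,0],"claw":8.5},{"dp":[0,0,0],"claw":8.5}]'

```text
validation failed for argument at $.ro...
```

```bash
python3 - <<'E'
from h import *
p,d,c,W=shot("wrist","w_tray"); np.savez("w_tray.npz",p=p,d=d,T=c["T"],W=W)
o=robot.observe();print(o["time"],o["position"],o["tcp_rot"],o["ft_force"],np.round(c["T"],3))
im,zz=top(W,p,350,750,80,400,1.5)
cv2.imwrite("pics/w_tray_top.png",cv2.convertScaleAbs(im[:,:,::-1],alpha=1.5))
E
```

```text
0.8667 [407.70207607 387.16998298 272.0823956 ] [-66.85436733  89.88231903 -31.0516369 ] [ 4.01478064 -4.42066578 -0.45156091] [[ 8.07000e-01 -5.71000e-01 -1.53000e-01  3.65105e+02]
 [ 5.91000e-01  7.79000e-01  2.10000e-01  4.44440e+02]
 [-1.00000e-03 -2.60000e-01  9.66000e-01  4.14354e+02]
 [ 0.00000e+00  0.00000e+00  0.00000e+00  1.00000e+00]]
```

View pics/w_tray.png

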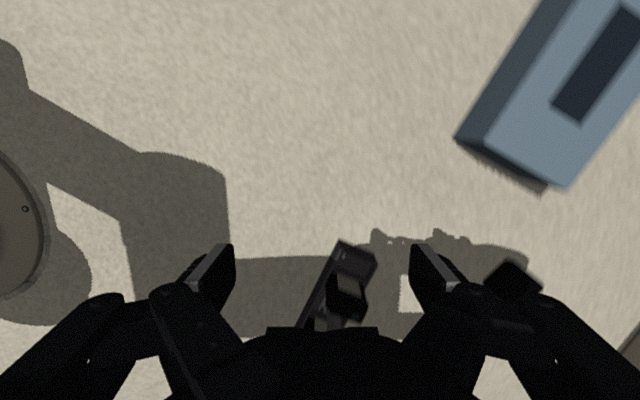

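View pics/w_tray_top.png

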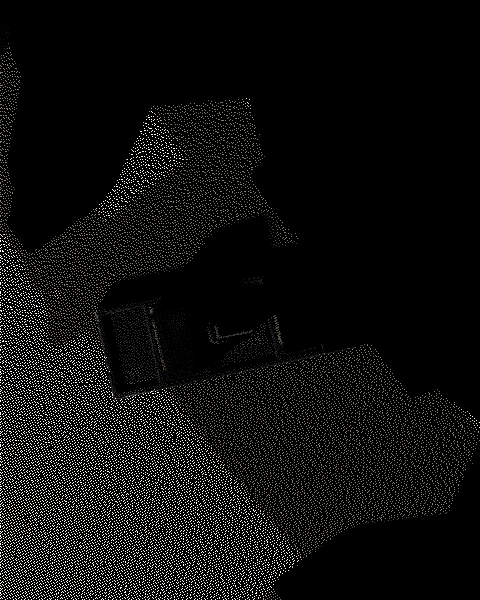

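The wrist picture was early because the second move was refused. The tray is half hidden at (340,280), and the gripper body blocks rows below 325. I'll move on so the tray sits higher in the image.

Emit:
step_arm --rows '[{"dp":[1.6,-2.5,0.1],"dr":[0,0,-3],"claw":8.5},{"dp":[1.6,-2.5,0.1],"dr":[0,0,-3],"claw":8.5},{"dp":[1.6,-2.5,0.1],"dr":[0,0,-3],"claw":8.5},{"dp":[1.6,-2.5,0.1],"dr":[0,0,-3],"claw":8.5},{"dp":[1.6,-2.5,0.1],"dr":[0,0,-3],"claw":8.5},{"dp":[1.6,-2.5,0.1],"dr":[0,0,-3],"claw":8.5},{"dp":[1.6,-2.5,0.1],"dr":[0,0,-3],"claw":8.5},{"dp":[1.6,-2.5,0.1],"dr":[0,0,-3],"claw":8.5}]'

```text
time: 1.53
position: [531.5, 189.5, 279.2]
tcp_rot: [175.9, 90.0, -171.7]
ft_force: [-0.1, 0.8, -0.7]
gripper_width: 85.2
```

Emit:
step_arm --rows '[{"dp":[0,0,0],"dr":[0,0,0],"claw":8.5},{"dp":[0,0,0],"dr":[0,0,0],"claw":8.5},{"dp":[0,0,0],"dr":[0,0,0],"claw":8.5}]'

```text
time: 1.78
position: [530.9, 191.0, 279.1]
tcp_rot: [155.0, 90.0, 167.5]
ft_force: [-0.7, 0.5, -0.5]
gripper_width: 85.0
```

```bash
python3 - <<'E'
from h import *
p,d,c,W=shot("wrist","w_tray2"); np.savez("w_tray2.npz",p=p,d=d,T=c["T"],W=W)
o=robot.observe();print(o["time"],o["position"],o["tcp_rot"],o["ft_force"],np.round(c["T"],3))
im,zz=top(W,p,400,700,120,360,2)
cv2.imwrite("pics/w_tray2_top.png",cv2.convertScaleAbs(im[:,:,::-1],alpha=2.))
E
```

```text
1.8333 [530.67001897 191.42116864 279.17090293] [142.80222793  89.9752703  155.33319424] [-0.03464298 -0.0579869   0.21060179] [[ 9.77000e-01 -2.08000e-01 -5.50000e-02  5.16671e+02]
 [ 2.15000e-01  9.43000e-01  2.54000e-01  2.56873e+02]
 [-1.00000e-03 -2.60000e-01  9.66000e-01  4.22028e+02]
 [ 0.00000e+00  0.00000e+00  0.00000e+00  1.00000e+00]]
```

View pics/w_tray2.png

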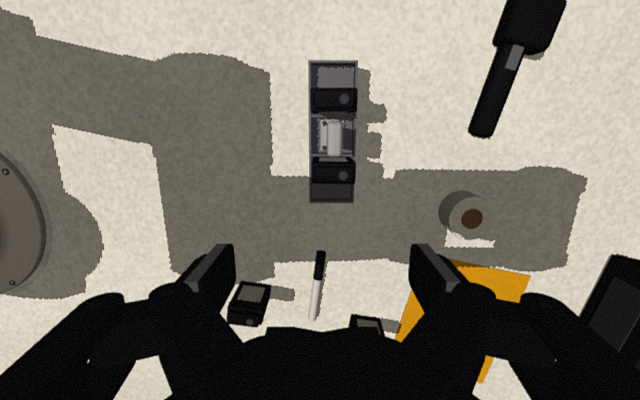

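View pics/w_tray2_top.png

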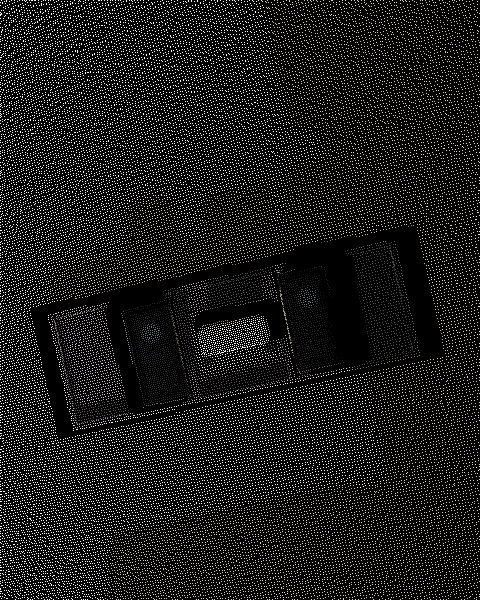

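The wrist view shows the tray upright in the image (corners near (308,60), (357,60), (310,203), (354,203)) with its handle at (332,137). The loose cassettes are visible at (248,303) and (368,325). Now fitting these.

```bash
python3 - <<'E'
from h import *
W=np.load("w_tray2.npz")["W"]; R=robot.calibration("wrist")["T"]
u,v=np.meshgrid(range(640),range(400))
b=W[(W[...,2]<12)&(v<230)&(W[...,2]>-20)];print("bench",b.shape,np.median(b[:,2]))
def rect(m,name):
    Q=W[m&(v<330)].astype(np.float32)
    N,L=0,0
    r=cv2.minAreaRect(Q[:,:2]); print(name,len(Q),np.round(r[0],1),np.round(r[1],1),round(r[2],2),"z",np.percentile(Q[:,2],[5,50,95]).round(1))
box=(W[...,0]>430)&(W[...,0]<640)&(W[...,1]>130)&(W[...,1]<345)
def clean(m):
    return cv2.morphologyEx(m.astype(np.uint8),cv2.MORPH_OPEN,np.ones((2,2)))>0
rect(clean(box&(W[...,2]>10)),"tray")
rect(clean(box&(W[...,2]>33)&(W[...,2]<46)),"walls")
rect(clean(box&(W[...,2]>113)),"handle")
t=np.radians(12.5)
m=clean(box&(W[...,2]>95)&(W[...,2]<112))
N,L,S,_=cv2.connectedComponentsWithStats(m.astype(np.uint8))
for i in range(1,N):
    if S[i,4]>60: rect(L==i,"lid%s"%S[i])
box2=(abs(W[...,1])<90)&(W[...,0]>420)&(W[...,0]<720)
m=clean(box2&(W[...,2]>75)&(W[...,2]<90)&(v<325))
N,L,S,_=cv2.connectedComponentsWithStats(m.astype(np.uint8))
for i in range(1,N):
    if S[i,4]>60: rect(L==i,"loose%s"%S[i])
E
```

```text
bench (132040, 3) 0.21002159909090778Traceback (most recent call last):
  File "<stdin>", line 12, in <module>
  File "<stdin>", line 8, in rect
cv2.error: OpenCV(4.12.0) /io/opencv/modules/imgproc/src/convhull.cpp:143: error: (-215:Assertion failed) total >= 0 && (depth == CV_32F || depth == CV_32S) in function 'convexHull'
```

```bash
cat > fit.py <<'E'
from h import *
u,v=np.meshgrid(range(640),range(400))
def clean(m): return cv2.morphologyEx(m.astype(np.uint8),cv2.MORPH_OPEN,np.ones((2,2)))>0
def rect(W,m,name,pr=True):
    Q=W[m&(v<330)]
    r=cv2.minAreaRect(np.ascontiguousarray(Q[:,:2].astype(np.float32)))
    print(name,len(Q),np.round(r[0],1),np.round(r[1],1),round(r[2],2),"z",np.percentile(Q[:,2],[5,50,95]).round(1)); return r
def comps(W,m,name,mn=60):
    N,L,S,_=cv2.connectedComponentsWithStats(clean(m).astype(np.uint8))
    for i in range(1,N):
        if S[i,4]>mn: rect(W,L==i,name+str(S[i]))
E
python3 - <<'E'
from fit import *
W=np.load("w_tray2.npz")["W"]
box=(W[...,0]>430)&(W[...,0]<640)&(W[...,1]>130)&(W[...,1]<345); z=W[...,2]
rect(W,clean(box&(z>10)),"tray")
rect(W,clean(box&(z>35)&(z<45)),"walls")
rect(W,clean(box&(z>113)),"handle")
comps(W,box&(z>95)&(z<112),"lid")
box2=(abs(W[...,1])<90)&(W[...,0]>420)&(W[...,0]<720)
comps(W,box2&(z>75)&(z<90)&(v<325),"loose")
E
```

```text
tray 22422 [nan nan] [0. 0.] 0.0 z [nan nan nan]
walls 1056 [536.1 240.4] [ 65.9 196.7] 12.15 z [nan nan nan]
handle 16228 [nan nan] [0. 0.] 0.0 z [nan nan nan]
lid[313  90  43  20 810] 810 [525.1 281.1] [44.6 17.5] 17.82 z [nan nan nan]
lid[315 166  40  18 685] 685 [544.6 196.5] [44.6 35.8] 11.65 z [nan nan nan]
loose[228 312  33  14 397] 397 [463.  -57.4] [102.2  24.3] 69.86 z [nan nan nan]
```

```bash
sed -i 's/np.ones((2,2))/np.ones((3,3))/; s/Q=W\[m&(v<330)\]/Q=W[m\&(v<330)]; Q=Q[np.isfinite(Q[:,0])]/' fit.py
python3 - <<'E'
from fit import *
W=np.load("w_tray2.npz")["W"]
z=W[...,2]; box=(W[...,0]>430)&(W[...,0]<640)&(W[...,1]>130)&(W[...,1]<345)&(v<235)
rect(W,clean(box&(z>10)),"tray")
rect(W,box&(z>35)&(z<45),"walls")
comps(W,box&(z>113)&(z<128),"handle")
comps(W,box&(z>97)&(z<110),"lid")
box2=(abs(W[...,1])<90)&(W[...,0]>420)&(W[...,0]<720)
comps(W,box2&(z>75)&(z<90)&(v<325),"loose")
E
```

```text
tray 6731 [532.5 242.9] [ 60.  177.8] 12.25 z [ 23.3  40.1 120.3]
walls 1101 [532.5 242.9] [ 60.  177.8] 12.25 z [37.  40.1 41.5]
handle[327 121  16  36 533] 533 [532.8 243.1] [15.5 35.1] 12.64 z [118.2 120.7 122.1]
lid[313  89  42  20 804] 804 [523.4 282.1] [42.9 18.9] 12.28 z [102.1 104.1 105.4]
lid[314 165  40  18 683] 683 [541.3 204.9] [43.6 19. ] 12.49 z [101.4 104.  105.5]
loose[227 311  33  14 397] 397 [466.6 -21.4] [43.6 18.4] 4.82 z [76.4 79.9 81.3]
```

The tray fit is solid: 60.0 x 177.8 mm at (532.6,243.0), yaw 12.3°, heights as specified. Next I look at the loose cassettes from the -y side.

Emit:
step_arm --rows '[{"dp":[0.3,-3.6,0],"dr":[0,0,-1],"claw":8.5},{"dp":[0.3,-3.6,0],"dr":[0,0,-1],"claw":8.5},{"dp":[0.3,-3.6,0],"dr":[0,0,-1],"claw":8.5},{"dp":[0.3,-3.6,0],"dr":[0,0,-1],"claw":8.5},{"dp":[0.3,-3.6,0],"dr":[0,0,-1],"claw":8.5},{"dp":[0.3,-3.6,0],"dr":[0,0,-1],"claw":8.5},{"dp":[0.3,-3.6,0],"dr":[0,0,-1],"claw":8.5},{"dp":[0.3,-3.6,0],"dr":[0,0,-1],"claw":8.5}]'

```text
time: 2.5
position: [554.9, -97.7, 279.5]
tcp_rot: [-0.7, 90.0, 3.9]
ft_force: [0.9, 0.2, 0.1]
gripper_width: 84.9
```

Emit:
step_arm --rows '[{"dp":[0,0,0],"dr":[0,0,0],"claw":8.5},{"dp":[0,0,0],"dr":[0,0,0],"claw":8.5},{"dp":[0,0,0],"dr":[0,0,0],"claw":8.5}]'

```text
time: 2.75
position: [555.0, -96.2, 279.3]
tcp_rot: [106.9, 90.0, 111.4]
ft_force: [0.8, 0.7, -0.6]
gripper_width: 85.4
```

```bash
python3 - <<'E'
from fit import *
p,d,c,W=shot("wrist","w_cas"); np.savez("w_cas.npz",p=p,d=d,T=c["T"],W=W)
o=robot.observe();print(o["time"],o["position"],np.round(c["T"],3))
z=W[...,2]
box2=(abs(W[...,1])<110)&(W[...,0]>420)&(W[...,0]<720)
comps(W,box2&(z>75)&(z<90)&(v<300),"loose")
comps(W,box2&(z>60)&(z<90)&(v<300),"loose")
comps(W,box2&(z>8)&(z<25)&(v<300),"marker")
E
```

```text
2.8 [555.03380971 -95.8006402  279.36430656] [[ 9.97000e-01 -7.60000e-02 -2.00000e-02  5.49781e+02]
 [ 7.80000e-02  9.63000e-01  2.59000e-01 -2.90180e+01]
 [-0.00000e+00 -2.60000e-01  9.66000e-01  4.22260e+02]
 [ 0.00000e+00  0.00000e+00  0.00000e+00  1.00000e+00]]
loose[230 101  40  18 690] 690 [466.8 -22.3] [44.1 18.5] 4.46 z [77.8 80.  81.5]
loose[392 134  39  18 619] 619 [655.1 -44.4] [44.  18.8] 2.52 z [77.9 80.1 81.4]
loose[229  99  46  23 963] 963 [466.9 -22.3] [50.6 24.1] 3.04 z [67.9 79.5 81.4]
loose[386 131  45  22 905] 905 [654.3 -44.3] [49.3 24.3] 2.57 z [65.7 79.4 81.2]
marker[ 328   44   12   97 1004] 1004 [562.3   7.5] [ 14.3 120. ] 4.8 z [10.  13.5 17.2]
```

View pics/w_cas.png

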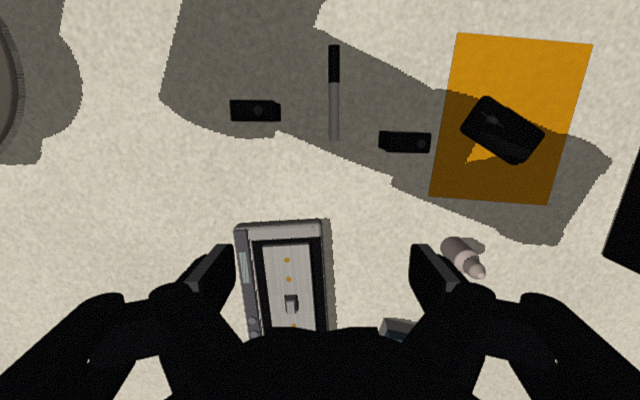

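Both loose cassettes are clear: A at (255,110), B at (405,142). They measure 44x19 at the lid and 50x24 at the body, at the right height, so A is (466.8,-22.3) and B is (654.7,-44.3). Next I grasp A.

Emit:
step_arm --rows '[{"dp":[-2.2,1.9,-1],"dr":[0,0,0],"claw":8.5},{"dp":[-2.2,1.9,-2],"dr":[0,0,0],"claw":8.5},{"dp":[-2.2,1.9,-2],"dr":[0,0,0],"claw":8.5},{"dp":[-2.2,1.8,-3],"dr":[0,0,0],"claw":8.5},{"dp":[0,0,-3],"dr":[0,0,0],"claw":8.5},{"dp":[0,0,-3],"dr":[0,0,0],"claw":8.5},{"dp":[0,0,-3],"dr":[0,0,0],"claw":8.5},{"dp":[0,0,0],"dr":[0,0,0],"claw":8.5}]'

```text
time: 3.47
position: [464.4, -20.2, 104.8]
tcp_rot: [162.3, 89.6, 166.9]
ft_force: [-0.0, 0.8, -1.8]
gripper_width: 85.2
```

Emit:
step_arm --rows '[{"dp":[0,0,-3],"dr":[0,0,0],"claw":8.5},{"dp":[0,0,-3],"dr":[0,0,0],"claw":8.5},{"dp":[0,0,-2.3],"dr":[0,0,0],"claw":8.5},{"dp":[0,0,0],"dr":[0,0,0],"claw":8.5},{"dp":[0,0,0],"dr":[0,0,0],"claw":8.5}]'

```text
time: 3.88
position: [467.3, -21.6, 27.4]
tcp_rot: [157.8, 90.0, 162.3]
ft_force: [0.6, -0.8, 0.4]
gripper_width: 85.0
```

Emit:
step_arm --rows '[{"dp":[0,0,0],"dr":[0,0,0],"claw":6},{"dp":[0,0,0],"dr":[0,0,0],"claw":5.4},{"dp":[0,0,0],"dr":[0,0,0],"claw":4.5},{"dp":[0,0,0],"dr":[0,0,0],"claw":4},{"dp":[0,0,0],"dr":[0,0,0],"claw":4},{"dp":[0,0,0],"dr":[0,0,0],"claw":4}]'

```text
time: 4.38
position: [467.9, -22.3, 28.0]
tcp_rot: [-13.6, 89.9, -9.1]
ft_force: [-2.3, 2.0, 15.2]
gripper_width: 49.5
```

```bash
python3 - <<'E'
from fit import *
p,d,c,W=shot("wrist","w_gA")
o=robot.observe();print(o["time"],o["position"],o["gripper_width"],o["ft_force"],np.round(c["T"],3))
z=W[...,2]
comps(W,(z>70)&(z<95)&(abs(W[...,0]-467)<40)&(abs(W[...,1]+22)<30)&(v<325),"A")
E
```

```text
4.4333 [467.92348041 -22.25930809  28.01554409] 49.67690290090204 [-2.10088859  2.20744781 13.58082707] [[ 9.97000e-01 -7.40000e-02 -2.20000e-02  4.62430e+02]
 [ 7.70000e-02  9.63000e-01  2.60000e-01  4.50220e+01]
 [ 2.00000e-03 -2.60000e-01  9.65000e-01  1.70941e+02]
 [ 0.00000e+00  0.00000e+00  0.00000e+00  1.00000e+00]]
A[ 203  267   51   58 1260] 1260 [436.2 -14.4] [26.1 13.3] 30.04 z [73.2 82.5 87.8]
A[ 389  267   52   56 1197] 1197 [497.   -9.8] [13.9 24. ] 75.23 z [72.8 82.2 88.3]
A[ 261  276  122   49 5173] 5173 [467.4 -19.3] [47.7 15.8] 4.27 z [73.  79.9 81.3]
```

View pics/w_gA.png

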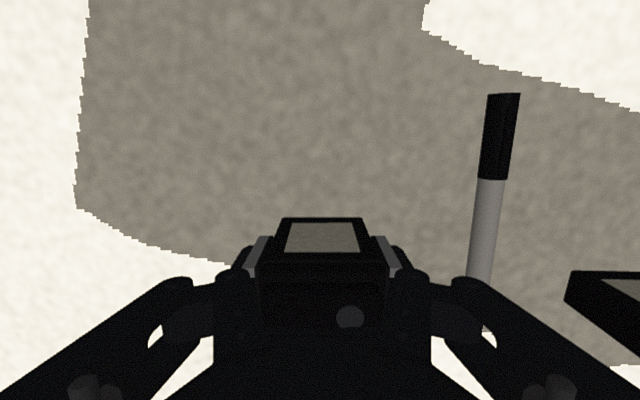

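A is gripped (49.6 mm) and aligned with the tool centre. I lift it and carry it to above cell 4, at (547.8,173.1).

Emit:
step_arm --rows '[{"dp":[0,0,2],"dr":[0,0,0],"claw":4},{"dp":[0,0,3.5],"dr":[0,0,0],"claw":4},{"dp":[0,0,3.5],"dr":[0,0,0],"claw":4},{"dp":[0,0,4],"dr":[0,0,0],"claw":4},{"dp":[1,2,0],"dr":[0,0,1],"claw":4},{"dp":[1.3,3,0],"dr":[0,0,1],"claw":4},{"dp":[1.3,3.5,0],"dr":[0,0,1],"claw":4},{"dp":[1.3,3.5,0],"dr":[0,0,1],"claw":4}]'

```text
time: 5.1
position: [516.6, 99.1, 157.5]
tcp_rot: [-6.9, 89.9, 1.6]
ft_force: [1.0, -0.8, -0.7]
gripper_width: 49.4
```

Emit:
step_arm --rows '[{"dp":[1.3,3.0,0],"dr":[0,0,1],"claw":4},{"dp":[1.1,2.5,0],"dr":[0,0,1],"claw":4},{"dp":[0.8,2,0],"dr":[0,0,1.8],"claw":4},{"dp":[0,0,-3],"dr":[0,0,0],"claw":4},{"dp":[0,0,-2],"dr":[0,0,0],"claw":4},{"dp":[0,0,0],"dr":[0,0,0],"claw":4},{"dp":[0,0,0],"dr":[0,0,0],"claw":4},{"dp":[0,0,0],"dr":[0,0,0],"claw":4}]'

```text
time: 5.77
position: [548.6, 172.8, 108.1]
tcp_rot: [-1.3, 89.9, 11.0]
ft_force: [0.5, -0.1, 0.6]
gripper_width: 49.2
```

```bash
cat > held.py <<'E'
from fit import *
import sys
def run(tag,zl,xc,yc):
    p,d,c,W=shot("wrist",tag); np.savez(tag+".npz",p=p,d=d,T=c["T"],W=W)
    o=robot.observe();pos=o["position"];print(o["time"],pos,o["gripper_width"],o["ft_force"],"cam",np.round(c["T"][:3,3],1))
    z=W[...,2]
    r=rect(W,(abs(z-zl)<60)&(abs(W[...,0]-xc)<22)&(abs(W[...,1]-yc)<20)&(v<400),"all")
    m=(abs(W[...,0]-xc)<32)&(abs(W[...,1]-yc)<22)&(z>zl-5)&(z<zl+6)
    comps(W,m,"lid")
    s=shot("side",tag+"_side")
    z=s[3][...,2]; m=(abs(s[3][...,0]-xc)<60)&(abs(s[3][...,1]-yc)<60)
E
python3 - <<'E'
from held import *
run("w_pA",161,547.8,173.1)
E
```

```text
5.8167 [548.79554838 172.72804891 108.28078818] 49.177838932988244 [ 0.18681479 -0.4672575  -0.45448279] cam [534.4 238.6 251.1]
all 11680 [547.8 176.6] [32.8 44. ] 89.99 z [110.9 154.1 181.5]
lid[230 273  23  19 309] 309 [519.6 180.6] [7.7 2.5] 4.49 z [156.5 162.2 166.2]
lid[391 272  35  20 525] 525 [573.9 192.6] [11.8  2.9] 17.14 z [157.2 162.1 166.4]
lid[ 262  286  120   45 4725] 4715 [548.4 174.3] [44.1 16.8] 12.83 z [157.4 160.1 161.4]
```

View pics/w_pA.png

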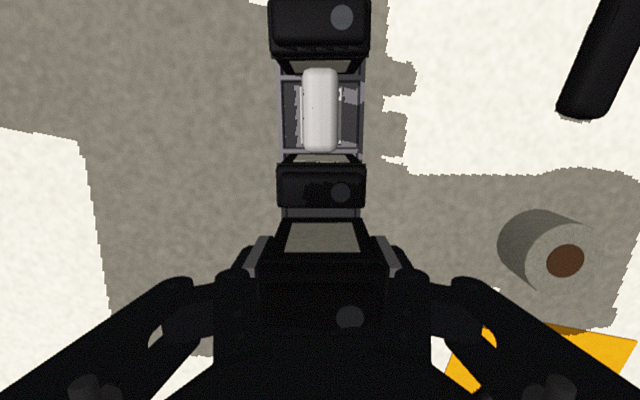

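View pics/w_pA_side.png

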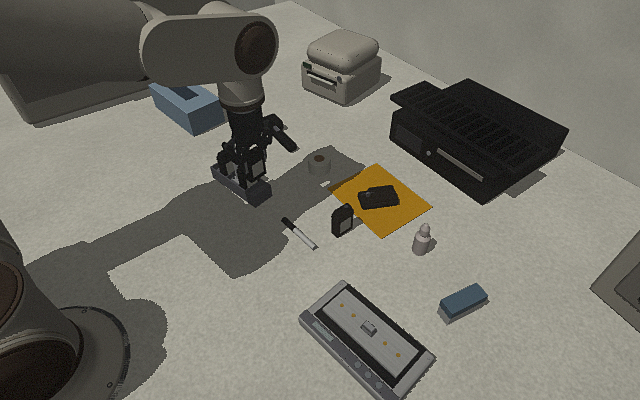

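The wrist view shows the held lid at (322,305) just below inner cassette D at (322,187), and the handle at (320,110). I check the tray's offset in this same picture.

```bash
sed -i 's/m&(v<330)/m/' fit.py; python3 - <<'E'
from fit import *
W=np.load("w_pA.npz")["W"];z=W[...,2]
comps(W,(z>114)&(z<127)&(abs(W[...,0]-533)<20)&(abs(W[...,1]-243)<25)&(v<170),"handle")
comps(W,(z>101)&(z<107)&(abs(W[...,0]-541)<32)&(abs(W[...,1]-204)<18)&(v<215),"lidD")
comps(W,(z>157)&(z<164)&(abs(W[...,0]-547.8)<32)&(abs(W[...,1]-173)<18),"held")
comps(W,(z>37)&(z<43)&(abs(W[...,0]-547.8)<52)&(abs(W[...,1]-203)<58),"walls",20)
E
```

```text
handle[ 301   67   38   86 3011] 3011 [532.8 242.9] [16.1 35.9] 12.36 z [118.3 120.8 122.1]
lidD[ 279  173   84   35 2866] 2866 [541.3 204.6] [43.9 18.7] 12.32 z [102.5 104.1 105.4]
held[233 276  19  12 167] 167 [519.1 180.4] [6.7 1.8] 15.47 z [157.7 161.1 163.7]
held[ 262  288  120   43 4529] 4529 [548.5 174.2] [43.9 16.9] 12.36 z [158.  160.2 161.4]
walls[276  77  31  84 518] 518 [513.4 235.3] [19.8 55.9] 13.18 z [38.6 40.2 41.4]
walls[334  97  30  64 420] 420 [559.7 239.6] [41.4 20.8] 84.61 z [38.8 40.3 41.4]
walls[281 207   5  10  47] 47 [519.7 168.1] [3.1 7.4] 12.44 z [38.4 40.2 41.1]
walls[356 208   4   9  36] 36 [575.2 179.7] [2.4 6.6] 13.46 z [39.2 40.2 41. ]
```

Emit:
step_arm --rows '[{"dp":[-0.06,0,-1.5],"dr":[0,0,0],"claw":4},{"dp":[0,0,-1.5],"dr":[0,0,0],"claw":4},{"dp":[0,0,-1],"dr":[0,0,0],"claw":4},{"dp":[0,0,-0.7],"dr":[0,0,0],"claw":4},{"dp":[0,0,-0.5],"dr":[0,0,0],"claw":4},{"dp":[0,0,0],"dr":[0,0,0],"claw":4},{"dp":[0,0,0],"dr":[0,0,0],"claw":4}]'

```text
time: 6.45
position: [547.7, 172.9, 54.7]
tcp_rot: [-2.3, 90.0, 10.0]
ft_force: [0.4, -0.3, -0.3]
gripper_width: 49.3
```

Emit:
step_arm --rows '[{"dp":[0,0,-0.2],"dr":[0,0,0],"claw":4},{"dp":[0,0,-0.1],"dr":[0,0,0],"claw":4},{"dp":[0,0,0],"dr":[0,0,0],"claw":4}]'

```text
time: 6.7
position: [547.8, 173.0, 52.0]
tcp_rot: [-1.4, 89.9, 10.8]
ft_force: [-1.7, 0.3, 5.7]
gripper_width: 49.3
```

```bash
python3 - <<'E'
from fit import *
tag="w_pA2"
p,d,c,W=shot("wrist",tag); np.savez(tag+".npz",W=W)
o=robot.observe();print(o["time"],o["position"],o["gripper_width"],o["ft_force"])
z=W[...,2]
comps(W,(z>101)&(z<112)&(abs(W[...,0]-547.8)<28)&(abs(W[...,1]-173)<15),"held")
E
```

```text
6.75 [547.80884968 172.92749242  52.03237964] 49.3505573964333 [-0.97698469  0.18823902  4.83341927]
held[244 280   9  12  72] 72 [521.2 181.5] [3.  1.3] 12.98 z [104.6 108.2 111. ]
held[ 262  288  120   43 4483] 4483 [547.6 174.3] [43.9 16.7] 12.91 z [102.1 104.1 105.3]
```

View pics/w_pA2.png

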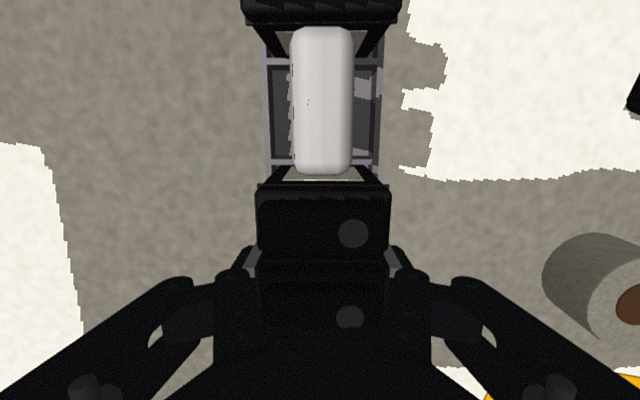

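A is seated: lid at 104.1 mm with 5 N of contact. I release it and go to B.

Emit:
step_arm --rows '[{"dp":[0,0,0],"dr":[0,0,0],"claw":6},{"dp":[0,0,0],"dr":[0,0,0],"claw":7.5},{"dp":[0,0,0],"dr":[0,0,0],"claw":8.5},{"dp":[0,0,0],"dr":[0,0,0],"claw":8.5},{"dp":[0,0,2.5],"dr":[0,0,0],"claw":8.5},{"dp":[0,0,4],"dr":[0,0,0],"claw":8.5},{"dp":[0,0,4],"dr":[0,0,0],"claw":8.5}]'

```text
time: 7.33
position: [546.6, 172.7, 156.7]
tcp_rot: [176.7, 89.8, -171.0]
ft_force: [0.3, -0.3, 0.1]
gripper_width: 84.8
```

Emit:
step_arm --rows '[{"dp":[1.5,-3,0],"dr":[0,0,-1.4],"claw":8.5},{"dp":[1.5,-3,0],"dr":[0,0,-1.4],"claw":8.5},{"dp":[1.5,-3,0],"dr":[0,0,-1.4],"claw":8.5},{"dp":[1.5,-3,0],"dr":[0,0,-1.4],"claw":8.5},{"dp":[1.5,-3,0],"dr":[0,0,-1.4],"claw":8.5},{"dp":[1.5,-3,0],"dr":[0,0,-1.4],"claw":8.5},{"dp":[1.7,-3.7,0],"dr":[0,0,-1.4],"claw":8.5},{"dp":[0,0,0],"dr":[0,0,0],"claw":8.5}]'

```text
time: 8.0
position: [656.2, -50.0, 155.6]
tcp_rot: [-93.4, 89.9, -91.3]
ft_force: [0.7, -0.5, 0.6]
gripper_width: 84.8
```

Emit:
step_arm --rows '[{"dp":[0,0,-3],"dr":[0,0,0],"claw":8.5},{"dp":[0,0,-3],"dr":[0,0,0],"claw":8.5},{"dp":[0,0,-3],"dr":[0,0,0],"claw":8.5},{"dp":[0,0,-2.5],"dr":[0,0,0],"claw":8.5},{"dp":[0,0,-1.5],"dr":[0,0,0],"claw":8.5},{"dp":[0,0,0],"dr":[0,0,0],"claw":8.5},{"dp":[0,0,0],"dr":[0,0,0],"claw":8.5}]'

```text
time: 8.58
position: [654.2, -44.1, 26.0]
tcp_rot: [168.0, 89.9, 170.5]
ft_force: [-0.5, 0.4, 0.8]
gripper_width: 85.1
```

```bash
python3 - <<'E'
from fit import *
tag="w_gB"
p,d,c,W=shot("wrist",tag); np.savez(tag+".npz",W=W)
o=robot.observe();print(o["time"],o["position"],o["gripper_width"],o["ft_force"])
z=W[...,2]
comps(W,(z>76)&(z<85)&(abs(W[...,0]-655)<38)&(abs(W[...,1]+44)<18),"B")
E
```

```text
8.6333 [654.87437614 -44.21647569  27.24160473] 84.9512930161558 [-0.41013864  0.36573942  0.28696764]
B[ 265  290  122   45 4447] 4447 [655.9 -41.5] [17.2 44.8] 87.89 z [77.3 80.1 81.3]
```

View pics/w_gB.png

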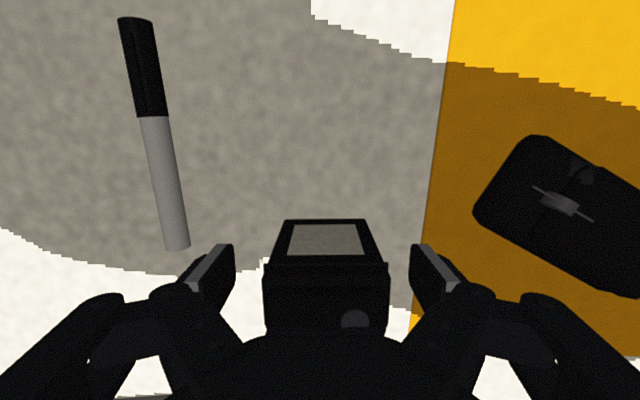

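B sits between the pads (lid at (325,312)); the pads have clear space on both sides and the marker at (155,150) is clear. I close the gripper.

Emit:
step_arm --rows '[{"dp":[0.05,0.1,0],"dr":[0,0,0],"claw":6},{"dp":[0,0,0],"dr":[0,0,0],"claw":5.4},{"dp":[0,0,0],"dr":[0,0,0],"claw":4.5},{"dp":[0,0,0],"dr":[0,0,0],"claw":4},{"dp":[0,0,0],"dr":[0,0,0],"claw":4},{"dp":[0,0,0],"dr":[0,0,0],"claw":4}]'

```text
time: 9.13
position: [655.5, -43.2, 27.6]
tcp_rot: [-11.6, 89.9, -9.1]
ft_force: [-0.2, 0.4, 7.4]
gripper_width: 49.5
```

Emit:
step_arm --rows '[{"dp":[0,0,2],"dr":[0,0,0],"claw":4},{"dp":[0,0,3.5],"dr":[0,0,0],"claw":4},{"dp":[0,0,4],"dr":[0,0,0],"claw":4},{"dp":[0,0,4],"dr":[0,0,0],"claw":4},{"dp":[0,0,4],"dr":[0,0,0],"claw":4},{"dp":[-1.5,1.5,0],"dr":[0,0,0.8],"claw":4},{"dp":[-1.5,2,0],"dr":[0,0,0.8],"claw":4},{"dp":[-1.5,3,0],"dr":[0,0,0.8],"claw":4}]'

```text
time: 9.8
position: [609.5, 21.0, 202.2]
tcp_rot: [-27.3, 89.9, -22.5]
ft_force: [0.7, 0.6, -0.6]
gripper_width: 49.5
```

Emit:
step_arm --rows '[{"dp":[-1.1,3.6,0],"dr":[0,0,1],"claw":4},{"dp":[-1.1,3.8,0],"dr":[0,0,1],"claw":4},{"dp":[-1.2,3.8,0],"dr":[0,0,1],"claw":4},{"dp":[-1.2,3.8,0],"dr":[0,0,1],"claw":4},{"dp":[-1.2,3.8,0],"dr":[0,0,1],"claw":4},{"dp":[-1.2,3.8,0],"dr":[0,0,1],"claw":4},{"dp":[-1.2,3.8,0],"dr":[0,0,1],"claw":4},{"dp":[-1.0,2.7,0],"dr":[0,0,0.5],"claw":4}]'

```text
time: 10.47
position: [516.6, 315.6, 201.9]
tcp_rot: [43.4, 89.9, 55.9]
ft_force: [0.1, 0.4, -0.9]
gripper_width: 49.2
```

Emit:
step_arm --rows '[{"dp":[0,0,-3],"dr":[0,0,0],"claw":4},{"dp":[0,0,-3],"dr":[0,0,0],"claw":4},{"dp":[0,0,-2.5],"dr":[0,0,0],"claw":4},{"dp":[0,0,0],"dr":[0,0,0],"claw":4},{"dp":[0,0,0],"dr":[0,0,0],"claw":4},{"dp":[0,0,0],"dr":[0,0,0],"claw":4}]'

```text
time: 10.97
position: [518.7, 313.0, 118.3]
tcp_rot: [11.9, 89.9, 24.3]
ft_force: [-0.1, -0.1, 0.1]
gripper_width: 49.2
```

```bash
python3 - <<'E'
from fit import *
tag="w_pB"
p,d,c,W=shot("wrist",tag); np.savez(tag+".npz",W=W)
o=robot.observe();print(o["time"],o["position"],o["gripper_width"],o["ft_force"])
z=W[...,2]
comps(W,(z>160)&(z<179)&(abs(W[...,0]-517.5)<26)&(abs(W[...,1]-313)<15),"B")
comps(W,(z>37)&(z<43)&(abs(W[...,0]-517.5)<62)&(abs(W[...,1]-303)<58),"walls",20)
s=shot("side","side_pB");sc=shot("scene","scene_pB")
W=s[3];z=W[...,2]
comps(W,(z>101)&(z<107)&(abs(W[...,0]-541)<52)&(abs(W[...,1]-200)<58),"side lids",20)
comps(W,(z>115)&(z<125)&(abs(W[...,0]-533)<20)&(abs(W[...,1]-243)<28),"side h",20)
W=sc[3];z=W[...,2]
comps(W,(z>101)&(z<107)&(abs(W[...,0]-541)<52)&(abs(W[...,1]-200)<58),"scene lids",20)
comps(W,(z>115)&(z<125)&(abs(W[...,0]-533)<20)&(abs(W[...,1]-243)<28),"scene h",20)
E
```

```text
11.0167 [518.86359068 313.08551799 118.57689502] 49.32794900158807 [ 1.00730665  0.55460854 -0.14941358]
B[ 259  275  126   56 6054] 6054 [518.4 314.8] [48.8 18.2] 13.19 z [160.6 170.3 171.9]
walls[282 187  77  32 561] 561 [516.3 317.9] [60.  25.5] 11.8 z [38.1 40.2 41.4]
side lids[240 160  10   9  55] 55 [539.3 199.3] [34.4 18.2] 15.84 z [101.4 102.8 104.4]
side lids[248 165  13  10  70] 70 [549.2 167.3] [40.9 20.2] 15.17 z [101.5 102.7 105. ]
side h[229 149  11   8  59] 59 [534.5 238. ] [16.3 35.3] 13.68 z [116.1 119.4 121.3]
scene lids[373 230  14  13 106] 106 [549.9 172. ] [41.6 18.8] 16.45 z [101.7 103.9 105.6]
scene lids[384 238  12  13  99] 99 [543.7 203.4] [40.5 18.7] 9.91 z [101.7 103.6 106. ]
scene h[397 246  13  12  91] 91 [535.  242.4] [14.9 34. ] 15.65 z [116.3 120.  122.6]
```

View pics/w_pB.png

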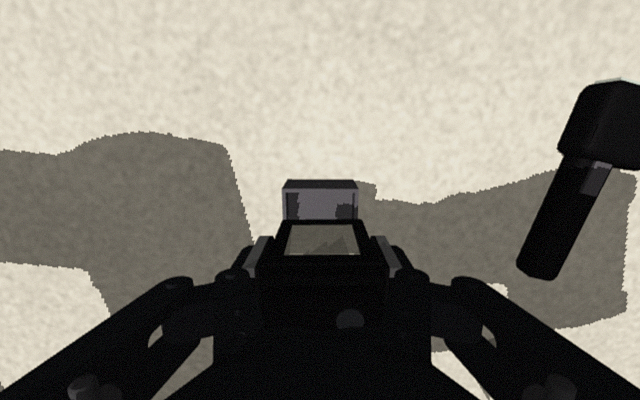

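View pics/side_pB.png

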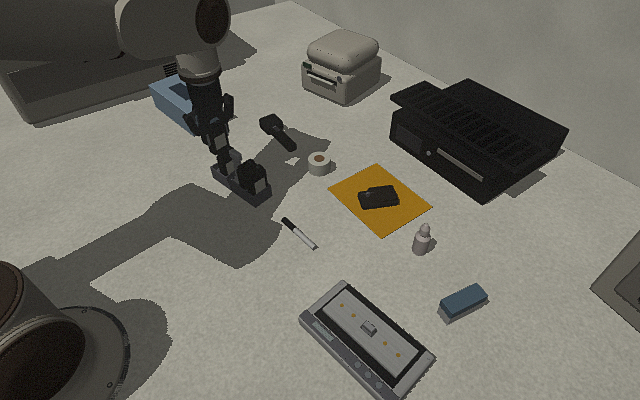

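```bash
python3 - <<'E'
from fit import *
W=np.load("w_pB.npz")["W"];z=W[...,2]
comps(W,(z>167)&(z<173)&(abs(W[...,0]-517.5)<26)&(abs(W[...,1]-313)<18)&(v>280),"B")
comps(W,(z>100)&(z<158)&(abs(W[...,0]-517.5)<26)&(abs(W[...,1]-313)<25),"Bface")
E
```

```text
B[ 262  290  120   41 4259] 4259 [518.5 314.2] [44.2 15.3] 12.99 z [168.3 170.8 172. ]
Bface[ 259  222  134   51 5495] 5495 [517.8 324.2] [53.2  5. ] 12.25 z [106.3 138.4 156. ]
```

Emit:
step_arm --rows '[{"dp":[-0.14,0.05,-1],"dr":[0,0,0],"claw":4},{"dp":[0,0,-1.5],"dr":[0,0,0],"claw":4},{"dp":[0,0,-1.5],"dr":[0,0,0],"claw":4},{"dp":[0,0,-1],"dr":[0,0,0],"claw":4},{"dp":[0,0,-0.7],"dr":[0,0,0],"claw":4},{"dp":[0,0,-0.5],"dr":[0,0,0],"claw":4},{"dp":[0,0,0],"dr":[0,0,0],"claw":4},{"dp":[0,0,0],"dr":[0,0,0],"claw":4}]'

```text
time: 11.78
position: [516.7, 313.4, 54.5]
tcp_rot: [29.3, 90.0, 41.6]
ft_force: [-0.1, -0.1, -0.7]
gripper_width: 49.5
```

Emit:
step_arm --rows '[{"dp":[0,0,-0.3],"dr":[0,0,0],"claw":4},{"dp":[0,0,-0.2],"dr":[0,0,0],"claw":4},{"dp":[0,0,0],"dr":[0,0,0],"claw":4}]'

```text
time: 12.03
position: [517.1, 313.7, 51.5]
tcp_rot: [11.6, 89.9, 23.9]
ft_force: [-7.6, -3.0, 23.1]
gripper_width: 49.6
```

```bash
python3 - <<'E'
from fit import *
tag="w_pB2"
p,d,c,W=shot("wrist",tag); np.savez(tag+".npz",W=W)
o=robot.observe();print(o["time"],o["position"],o["gripper_width"],o["ft_force"])
z=W[...,2]
comps(W,(z>100)&(z<112)&(abs(W[...,0]-517.5)<26)&(abs(W[...,1]-313)<15)&(v>280),"held")
E
```

```text
12.0833 [517.12849357 313.67564     51.51649863] 49.39722810828366 [-5.54430133 -1.70600935 21.8679647 ]
held[ 262  290  120   41 4304] 4304 [517.  314.7] [44.  15.6] 12.41 z [101.3 104.1 105.3]
```

View pics/w_pB2.png

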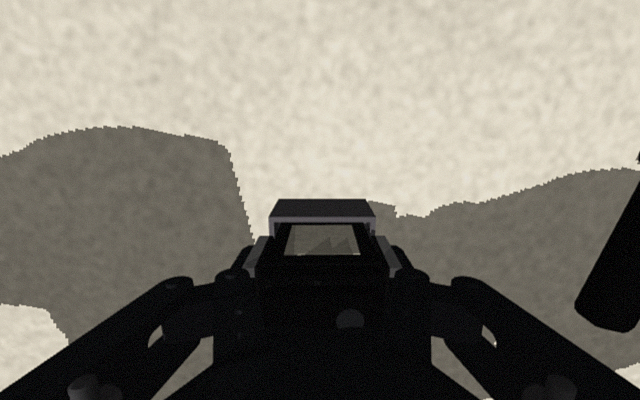

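B's lid is at 104.1 mm, so it is seated on the floor. I ease off, release, and look from above.

Emit:
step_arm --rows '[{"dp":[0,0,0.2],"dr":[0,0,0],"claw":4},{"dp":[0,0,0],"dr":[0,0,0],"claw":6},{"dp":[0,0,0],"dr":[0,0,0],"claw":7.5},{"dp":[0,0,0],"dr":[0,0,0],"claw":8.5},{"dp":[0,0,0],"dr":[0,0,0],"claw":8.5},{"dp":[0,0,3],"dr":[0,0,0],"claw":8.5},{"dp":[0,0,4],"dr":[0,0,0],"claw":8.5},{"dp":[0,0,4],"dr":[0,0,0],"claw":8.5}]'

```text
time: 12.75
position: [515.9, 313.0, 161.8]
tcp_rot: [-170.1, 89.9, -157.7]
ft_force: [1.5, 0.0, 0.9]
gripper_width: 84.9
```

Emit:
step_arm --rows '[{"dp":[0,-1,4],"dr":[0,0,0],"claw":8.5},{"dp":[0.4,-2,3.5],"dr":[0,0,0],"claw":8.5},{"dp":[0.4,-3,2.5],"dr":[0,0,0],"claw":8.5},{"dp":[0.4,-3,2],"dr":[0,0,0],"claw":8.5},{"dp":[0.4,-3,0],"dr":[0,0,0],"claw":8.5},{"dp":[0,0,0],"dr":[0,0,0],"claw":8.5},{"dp":[0,0,0],"dr":[0,0,0],"claw":8.5},{"dp":[0,0,0],"dr":[0,0,0],"claw":8.5}]'

```text
time: 13.42
position: [532.5, 193.5, 280.9]
tcp_rot: [156.4, 90.0, 168.8]
ft_force: [-0.1, -0.2, 0.2]
gripper_width: 85.3
```

```bash
python3 - <<'E'
from fit import *
tag="w_tray3"
p,d,c,W=shot("wrist",tag); np.savez(tag+".npz",W=W)
o=robot.observe();print(o["time"],o["position"],o["gripper_width"],o["ft_force"])
z=W[...,2]; box=(W[...,0]>430)&(W[...,0]<640)&(W[...,1]>130)&(W[...,1]<345)&(v<260)
rect(W,clean(box&(z>10)),"tray")
rect(W,box&(z>37)&(z<43),"walls")
comps(W,box&(z>114)&(z<127),"handle")
comps(W,box&(z>100)&(z<108),"lid")
E
```

```text
13.4667 [532.35824415 193.92192915 280.86209012] 85.31494029338947 [0.19397533 0.354421   0.01860574]
tray 8032 [533.1 239.3] [178.8 107.4] 86.33 z [ 24.3 102.6 305.7]
walls 711 [532.4 243.1] [ 60.1 177.2] 12.2 z [38.7 40.2 41.6]
handle[325 123  15  35 509] 509 [532.4 243.5] [14.7 34.5] 13.07 z [118.5 120.8 122.1]
lid[311  59  43  21 852] 852 [517.3 312.6] [43.2 19.1] 13.44 z [102.2 104.1 105.6]
lid[311  91  42  20 791] 791 [523.7 282.4] [43.2 19. ] 12.33 z [102.  104.1 105.5]
lid[312 167  40  17 646] 646 [541.1 205.3] [43.7 18.2] 12.12 z [101.7 104.1 105.5]
lid[312 195  39  17 599] 599 [547.8 173.2] [43.8 18.8] 12.86 z [102.1 104.  105.3]
```

View pics/w_tray3.png

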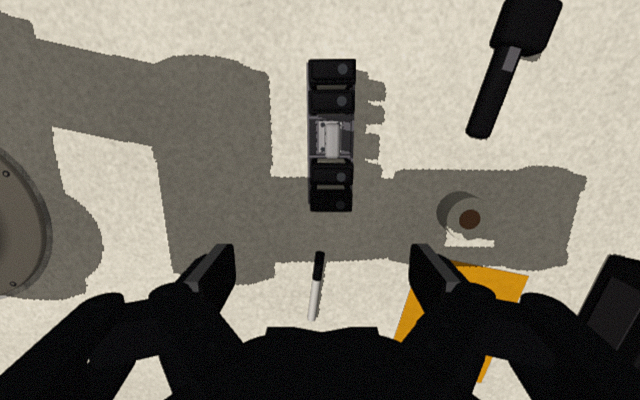

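The wrist view shows four lids in line at (332,70), (332,101), (330,176) and (330,203). All measured lids are at 104 mm and within 1 mm of the cell centres. Next I survey the dock.

Emit:
step_arm --rows '[{"dp":[0,-3,0],"dr":[0,0,-0.4],"claw":8.5},{"dp":[0,-4,0],"dr":[0,0,-0.5],"claw":8.5},{"dp":[0,-4,0],"dr":[0,0,-0.5],"claw":8.5},{"dp":[0,-4,0],"dr":[0,0,-0.5],"claw":8.5},{"dp":[0,-4,0],"dr":[0,0,-0.5],"claw":8.5},{"dp":[0,-4,0],"dr":[0,0,-0.5],"claw":8.5},{"dp":[0,-4,0],"dr":[0,0,-0.5],"claw":8.5},{"dp":[0,-4,0],"dr":[0,0,-0.5],"claw":8.5}]'

```text
time: 14.13
position: [532.4, -117.5, 281.0]
tcp_rot: [135.6, 90.0, 144.2]
ft_force: [0.6, 0.2, -0.0]
gripper_width: 85.4
```

Emit:
step_arm --rows '[{"dp":[0,-4,0],"dr":[0,0,-0.5],"claw":8.5},{"dp":[0,-4,0],"dr":[0,0,0],"claw":8.5},{"dp":[0,-4,0],"dr":[0,0,0],"claw":8.5},{"dp":[0,-4,0],"dr":[0,0,0],"claw":8.5},{"dp":[0,-4,0],"dr":[0,0,0],"claw":8.5},{"dp":[0,-4,0],"dr":[0,0,0],"claw":8.5},{"dp":[0,0,0],"dr":[0,0,0],"claw":8.5},{"dp":[0,0,0],"dr":[0,0,0],"claw":8.5}]'

```text
time: 14.8
position: [532.7, -357.6, 279.7]
tcp_rot: [130.8, 89.9, 138.7]
ft_force: [0.4, 0.7, -0.5]
gripper_width: 85.3
```

Emit:
step_arm --rows '[{"dp":[0,0,0],"dr":[0,0,0],"claw":8.5},{"dp":[0,0,0],"dr":[0,0,0],"claw":8.5}]'

```text
time: 14.97
position: [533.1, -355.2, 281.3]
tcp_rot: [103.8, 90.0, 111.8]
ft_force: [-0.1, -0.1, -0.7]
gripper_width: 85.2
```

```bash
python3 - <<'E'
from fit import *
tag="w_dock"
p,d,c,W=shot("wrist",tag); np.savez(tag+".npz",W=W,p=p)
o=robot.observe();print(o["time"],o["position"],o["ft_force"],np.round(c["T"],3))
z=W[...,2]; box=(W[...,0]>430)&(W[...,0]<640)&(W[...,1]>-440)&(W[...,1]<-160)&(v<300)
rect(W,clean(box&(z>10)&(z<70)),"dock")
comps(W,box&(z>46)&(z<58),"pin",20)
comps(W,box&(z>50.5)&(z<58),"pintip",20)
comps(W,box&(z>35.5)&(z<44),"plate")
E
```

```text
15.0167 [ 533.09458584 -355.15358158  281.52022165] [-0.28118124  0.00902803 -0.00668111] [[ 9.90000e-01 -1.35000e-01 -3.60000e-02  5.23853e+02]
 [ 1.39000e-01  9.56000e-01  2.57000e-01 -2.88439e+02]
 [-0.00000e+00 -2.60000e-01  9.66000e-01  4.24275e+02]
 [ 0.00000e+00  0.00000e+00  0.00000e+00  1.00000e+00]]
dock 18323 [ 511.9 -295.1] [130.3 237.1] 8.04 z [29.2 34.3 41.3]
pin[316 116  11  20 219] 219 [ 523.5 -293.3] [12.6 23. ] 8.14 z [48.6 52.5 54.2]
pintip[317 117  10  18 156] 156 [ 524.1 -293.2] [11.1 20.5] 7.77 z [50.9 53.  54.3]
plate[ 294   46   55  151 7456] 7456 [ 523.9 -293.6] [ 66.1 185.9] 7.99 z [38.9 40.2 41.6]
```

View pics/w_dock.png

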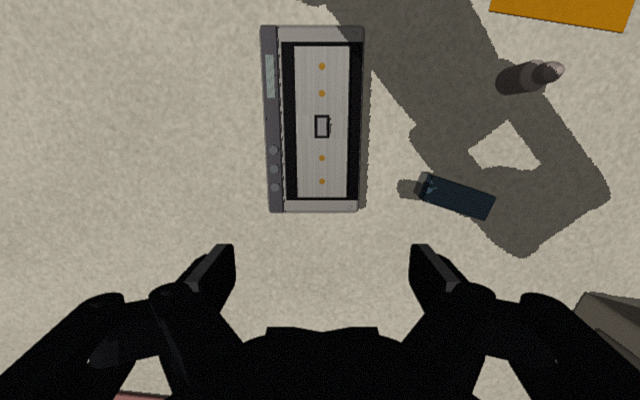

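The dock is clear: pin tip at (322,126), plate centred around it. The plate fit is 66.1 x 185.9 mm at (523.9,-293.6) and the pin is at (524.0,-293.3), both at yaw 8.0°. I'm going back to take the handle at (532.5,243.2).

Emit:
step_arm --rows '[{"dp":[0,3,0],"dr":[0,0,0],"claw":8.5},{"dp":[0,4.1,0],"dr":[0,0,0],"claw":8.5},{"dp":[0,4.1,0],"dr":[0,0,0],"claw":8.5},{"dp":[0,4.1,0],"dr":[0,0,0],"claw":8.5},{"dp":[0,4.1,0],"dr":[0,0,0],"claw":8.5},{"dp":[0,4.1,0],"dr":[0,0,0.5],"claw":8.5},{"dp":[0,4.1,0],"dr":[0,0,0.5],"claw":8.5},{"dp":[0,4.1,0],"dr":[0,0,0.5],"claw":8.5}]'

```text
time: 15.68
position: [531.7, -36.6, 281.8]
tcp_rot: [-17.4, 89.9, -7.9]
ft_force: [0.3, -0.4, -0.6]
gripper_width: 84.6
```

Emit:
step_arm --rows '[{"dp":[0,4.1,0],"dr":[0,0,0.5],"claw":8.5},{"dp":[0,4.1,0],"dr":[0,0,0.5],"claw":8.5},{"dp":[0,4.1,0],"dr":[0,0,0.5],"claw":8.5},{"dp":[0,4.1,0],"dr":[0,0,0.5],"claw":8.5},{"dp":[0,4.1,0],"dr":[0,0,0.5],"claw":8.5},{"dp":[0,4.1,0],"dr":[0,0,0.4],"claw":8.5},{"dp":[0,3.7,-2],"dr":[0,0,0],"claw":8.5},{"dp":[0,0,-3],"dr":[0,0,0],"claw":8.5}]'

```text
time: 16.35
position: [531.8, 249.8, 233.5]
tcp_rot: [22.4, 89.7, 35.1]
ft_force: [0.4, 1.7, -0.7]
gripper_width: 84.7
```

Emit:
step_arm --rows '[{"dp":[0,0,-3],"dr":[0,0,0],"claw":8.5},{"dp":[0,0,-3],"dr":[0,0,0],"claw":8.5},{"dp":[0,0,0],"dr":[0,0,0],"claw":8.5},{"dp":[0,0,0],"dr":[0,0,0],"claw":8.5},{"dp":[0,0,0],"dr":[0,0,0],"claw":8.5}]'

```text
time: 16.77
position: [532.9, 243.5, 173.8]
tcp_rot: [6.4, 89.9, 18.8]
ft_force: [-0.3, 0.4, 0.4]
gripper_width: 85.0
```

```bash
python3 - <<'E'
from fit import *
tag="w_h"
p,d,c,W=shot("wrist",tag); np.savez(tag+".npz",W=W,p=p)
o=robot.observe();print(o["time"],o["position"],o["ft_force"],np.round(c["T"],3))
z=W[...,2]; box=(abs(W[...,0]-532)<25)&(abs(W[...,1]-243)<25)
comps(W,box&(z>117)&(z<125),"handle")
E
```

```text
16.8167 [533.18032695 243.46601073 174.04831594] [ 0.24425289 -0.82614094 -0.03098024] [[ 9.77000e-01 -2.06000e-01 -5.70000e-02  5.18392e+02]
 [ 2.14000e-01  9.43000e-01  2.53000e-01  3.09322e+02]
 [ 2.00000e-03 -2.60000e-01  9.66000e-01  3.16749e+02]
 [ 0.00000e+00  0.00000e+00  0.00000e+00  1.00000e+00]]
handle[ 310  195   22   48 1006] 1006 [532.2 243.4] [15.4 35.4] 12.81 z [118.3 120.8 122.1]
```

View pics/w_h.png

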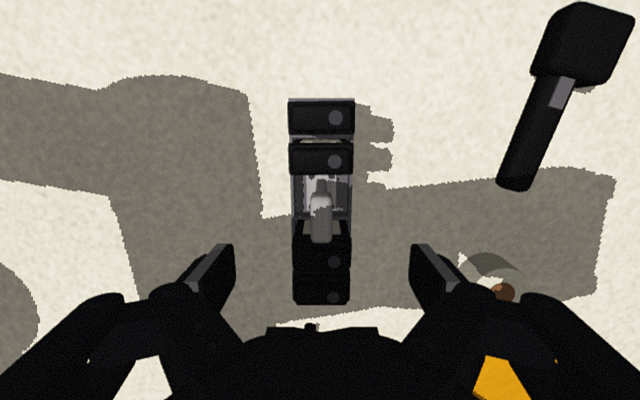

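The handle block sits centred between the jaws at (320,215), within 1 mm of the tool centre. I descend and grip.

Emit:
step_arm --rows '[{"dp":[-0.06,0,-2.5],"dr":[0,0,0],"claw":8.5},{"dp":[0,0,-2.5],"dr":[0,0,0],"claw":8.5},{"dp":[0,0,-2],"dr":[0,0,0],"claw":8.5},{"dp":[0,0,-1.1],"dr":[0,0,0],"claw":8},{"dp":[0,0,0],"dr":[0,0,0],"claw":6},{"dp":[0,0,0],"dr":[0,0,0],"claw":4},{"dp":[0,0,0],"dr":[0,0,0],"claw":3},{"dp":[0,0,0],"dr":[0,0,0],"claw":2.2}]'

```text
time: 17.48
position: [532.7, 243.2, 92.2]
tcp_rot: [5.7, 89.9, 18.1]
ft_force: [0.3, 0.5, 1.0]
gripper_width: 32.3
```

Emit:
step_arm --rows '[{"dp":[0,0,0],"dr":[0,0,0],"claw":1.8},{"dp":[0,0,0],"dr":[0,0,0],"claw":1.2},{"dp":[0,0,0],"dr":[0,0,0],"claw":0.8},{"dp":[0,0,0],"dr":[0,0,0],"claw":0.5},{"dp":[0,0,0],"dr":[0,0,0],"claw":0.5},{"dp":[0,0,0],"dr":[0,0,0],"claw":0.5}]'

```text
time: 17.98
position: [532.5, 243.2, 91.6]
tcp_rot: [4.6, 89.9, 17.0]
ft_force: [1.1, 0.1, 6.2]
gripper_width: 14.9
```

Emit:
step_arm --rows '[{"dp":[0,0,0.3],"dr":[0,0,0],"claw":0.5},{"dp":[0,0,0.6],"dr":[0,0,0],"claw":0.5},{"dp":[0,0,1],"dr":[0,0,0],"claw":0.5},{"dp":[0,0,1.5],"dr":[0,0,0],"claw":0.5},{"dp":[0,0,1.5],"dr":[0,0,0],"claw":0.5},{"dp":[0,0,1],"dr":[0,0,0],"claw":0.5},{"dp":[0,0,0.5],"dr":[0,0,0],"claw":0.5},{"dp":[0,0,0],"dr":[0,0,0],"claw":0.5}]'

```text
time: 18.65
position: [532.3, 243.1, 155.8]
tcp_rot: [6.6, 89.9, 19.0]
ft_force: [0.2, 0.3, -4.6]
gripper_width: 14.8
```

```bash
python3 - <<'E'
from fit import *
tag="w_l"
p,d,c,W=shot("wrist",tag); np.savez(tag+".npz",W=W,p=p)
o=robot.observe();print(o["time"],o["position"],o["tcp_rot"],o["ft_force"],o["wrist_torque"],o["gripper_width"])
s=shot("side",tag+"_s")
z=W[...,2]; box=(abs(W[...,0]-532)<45)&(abs(W[...,1]-243)<105)
comps(W,box&(z>160)&(z<177),"lids")
E
```

```text
18.7 [531.97795181 243.01131146 154.67883672] [ 9.79080152 89.97659304 22.15987921] [-0.28917517 -1.0477143  -5.68955639] [0.00307451 0.01847343 0.01099418] 15.215730215406031
lids[ 271   91  101   46 4440] 4440 [517.1 312.2] [44.2 19.2] 13.61 z [166.5 168.3 169.6]
lids[ 273  161   95   42 3804] 3804 [523.3 282.1] [44.1 19.4] 13.08 z [165.8 168.2 169.5]
lids[277 229  90  27 885] 885 [529.6 256.1] [42.3 10.1] 12.2 z [162.5 170.7 176.3]
lids[298 309  48  22 790] 790 [539.7 209.7] [24.8  9.4] 11.26 z [165.2 168.  169.2]
```

View pics/w_l.png

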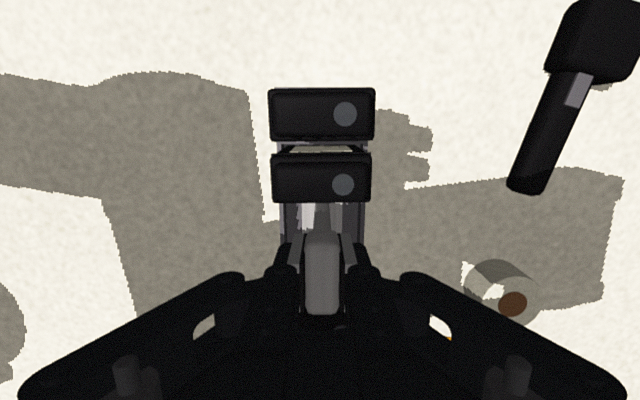

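View pics/w_l_s.png

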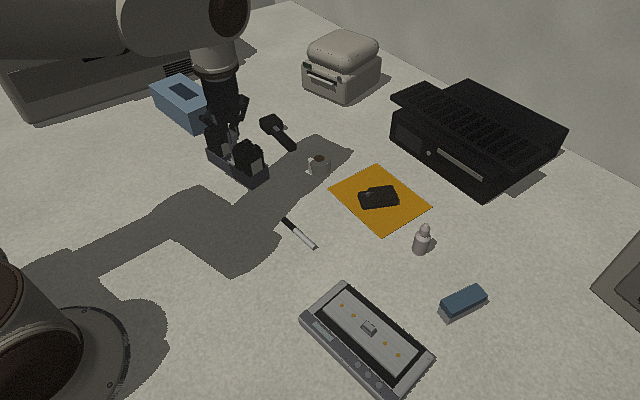

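The tray is lifted and level (lids all at about 168 mm, underside near 64 mm), with all four cassettes visible. I carry it smoothly towards the dock.

Emit:
step_arm --rows '[{"dp":[0,-0.5,0.3],"dr":[0,0,0],"claw":0.5},{"dp":[0,-1,0.5],"dr":[0,0,0],"claw":0.5},{"dp":[0,-1.5,0.5],"dr":[0,0,0],"claw":0.5},{"dp":[0,-2,0.4],"dr":[0,0,0],"claw":0.5},{"dp":[0,-2.5,0.3],"dr":[0,0,0],"claw":0.5},{"dp":[0,-2.5,0],"dr":[0,0,0],"claw":0.5},{"dp":[0,-2.5,0],"dr":[0,0,0],"claw":0.5},{"dp":[0,-2.5,0],"dr":[0,0,0],"claw":0.5}]'

```text
time: 19.42
position: [531.5, 91.1, 174.6]
tcp_rot: [-141.9, 90.0, -129.5]
ft_force: [1.1, -0.0, -5.4]
gripper_width: 15.0
```

Emit:
step_arm --rows '[{"dp":[-0.1,-2.5,0],"dr":[0,0,-0.5],"claw":0.5},{"dp":[-0.1,-2.5,0],"dr":[0,0,-0.5],"claw":0.5},{"dp":[-0.1,-2.5,0],"dr":[0,0,-0.5],"claw":0.5},{"dp":[-0.1,-2.5,0],"dr":[0,0,-0.5],"claw":0.5},{"dp":[-0.1,-2.5,0],"dr":[0,0,-0.5],"claw":0.5},{"dp":[-0.1,-2.5,0],"dr":[0,0,-0.5],"claw":0.5},{"dp":[-0.1,-2.5,0],"dr":[0,0,-0.5],"claw":0.5},{"dp":[-0.1,-2.5,0],"dr":[0,0,-0.5],"claw":0.5}]'

```text
time: 20.08
position: [523.2, -108.9, 174.6]
tcp_rot: [-171.4, 90.0, -163.1]
ft_force: [0.5, 0.4, -4.5]
gripper_width: 14.9
```

Emit:
step_arm --rows '[{"dp":[0,-2.5,0],"dr":[0,0,-0.4],"claw":0.5},{"dp":[0,-2.5,0],"dr":[0,0,0],"claw":0.5},{"dp":[0,-2.5,0],"dr":[0,0,0],"claw":0.5},{"dp":[0,-2.5,0],"dr":[0,0,0],"claw":0.5},{"dp":[0,-2.5,0],"dr":[0,0,0],"claw":0.5},{"dp":[0,-2.2,0],"dr":[0,0,0],"claw":0.5},{"dp":[0,-1.7,0],"dr":[0,0,0],"claw":0.5},{"dp":[0,-1.2,0],"dr":[0,0,0],"claw":0.5}]'

```text
time: 20.75
position: [523.3, -285.0, 174.4]
tcp_rot: [171.2, 90.0, 179.1]
ft_force: [-0.0, -0.0, -4.4]
gripper_width: 15.2
```

Emit:
step_arm --rows '[{"dp":[0,-0.7,0],"dr":[0,0,0],"claw":0.5},{"dp":[0,-0.4,0],"dr":[0,0,0],"claw":0.5},{"dp":[0,0,0],"dr":[0,0,0],"claw":0.5},{"dp":[0,0,0],"dr":[0,0,0],"claw":0.5},{"dp":[0,0,0],"dr":[0,0,0],"claw":0.5}]'

```text
time: 21.17
position: [524.1, -293.2, 174.6]
tcp_rot: [93.0, 90.0, 101.0]
ft_force: [-0.4, 1.1, -4.6]
gripper_width: 15.1
```

```bash
python3 - <<'E'
from fit import *
tag="w_d1"
p,d,c,W=shot("wrist",tag); np.savez(tag+".npz",W=W,p=p)
o=robot.observe();print(o["time"],o["position"],o["tcp_rot"],o["ft_force"],o["wrist_torque"],o["gripper_width"])
s=shot("side",tag+"_s")
z=W[...,2]; box=(abs(W[...,0]-524)<45)&(abs(W[...,1]+293)<105)
comps(W,box&(z>183)&(z<194),"lids")
x=c["T"][:3,0];print("camyaw",np.degrees(np.arctan2(x[1],x[0])))
E
```

```text
21.2167 [ 524.08869948 -293.20536281  174.55845233] [114.71023867  89.99386343 122.72986395] [ 0.30277965  0.32614767 -4.28275379] [ 0.03842018  0.03411872 -0.01712149] 15.16799944521467
lids[ 271   93  101   46 4427] 4427 [ 514.2 -223.9] [44. 19.] 8.56 z [185.3 187.1 188.5]
lids[ 273  162   95   41 3729] 3729 [ 517.9 -253.6] [43.9 19.2] 8.61 z [185.1 187.  188.3]
lids[277 229  75  24 529] 529 [ 518.2 -279.7] [35.4  8. ] 15.74 z [184.1 189.3 193.3]
lids[353 244  14   9 109] 109 [ 540.9 -281.9] [6.1 1.7] 7.62 z [184.  188.9 193.1]
lids[298 312  48  19 756] 756 [ 528.8 -327.3] [24.9  9.9] 6.19 z [184.5 186.8 188. ]
camyaw 7.96514397796131
```

View pics/w_d1.png

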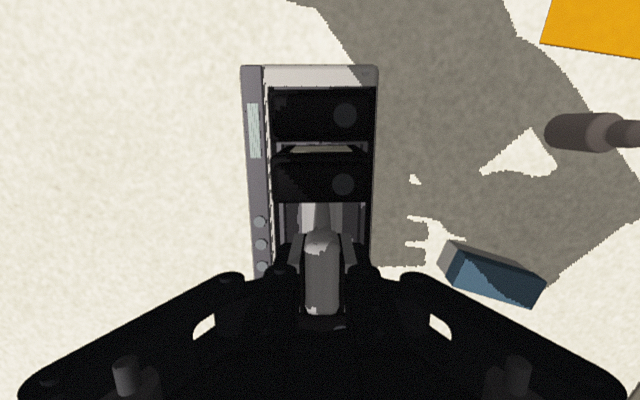

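View pics/w_d1_s.png

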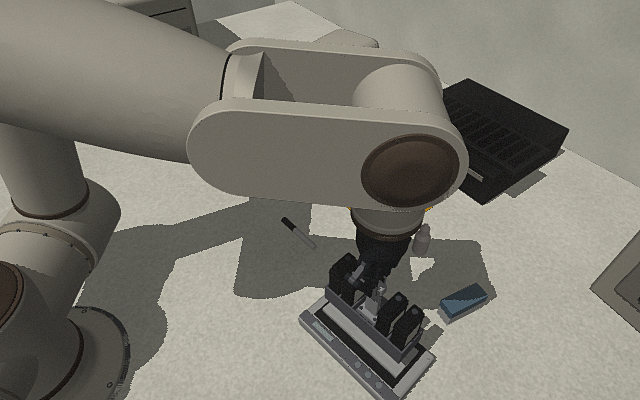

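The tray is centred over the dock; the lids put its centre at about (523.8,-294) against the pin at (524.0,-293.4), with the underside near 83 mm. I lower it.

Emit:
step_arm --rows '[{"dp":[0,0,-0.4],"dr":[0,0,0],"claw":0.5},{"dp":[0,0,-0.7],"dr":[0,0,0],"claw":0.5},{"dp":[0,0,-0.7],"dr":[0,0,0],"claw":0.5},{"dp":[0,0,-0.5],"dr":[0,0,0],"claw":0.5},{"dp":[0,0,-0.3],"dr":[0,0,0],"claw":0.5},{"dp":[0,0,0],"dr":[0,0,0],"claw":0.5},{"dp":[0,0,0],"dr":[0,0,0],"claw":0.5}]'

```text
time: 21.85
position: [523.9, -294.0, 148.3]
tcp_rot: [146.5, 90.0, 154.5]
ft_force: [0.4, 0.0, -4.6]
gripper_width: 15.2
```

Emit:
step_arm --rows '[{"dp":[0,0,-0.2],"dr":[0,0,0],"claw":0.5},{"dp":[0,0,-0.2],"dr":[0,0,0],"claw":0.5},{"dp":[0,0,-0.1],"dr":[0,0,0],"claw":0.5},{"dp":[0,0,0],"dr":[0,0,0],"claw":0.5}]'

```text
time: 22.18
position: [523.9, -294.0, 143.2]
tcp_rot: [144.0, 90.0, 151.9]
ft_force: [-0.2, -0.1, -5.5]
gripper_width: 15.0
```

Emit:
step_arm --rows '[{"dp":[0,0.05,-0.1],"dr":[0,0,0],"claw":0.5},{"dp":[0,0,-0.1],"dr":[0,0,0],"claw":0.5},{"dp":[0,0,-0.1],"dr":[0,0,0],"claw":0.5},{"dp":[0,0,0],"dr":[0,0,0],"claw":0.5},{"dp":[0,0,0],"dr":[0,0,0],"claw":0.5}]'

```text
time: 22.6
position: [523.9, -293.5, 140.4]
tcp_rot: [146.9, 90.0, 154.9]
ft_force: [0.7, 0.1, -4.8]
gripper_width: 15.1
```

Emit:
step_arm --rows '[{"dp":[0,0,-0.1],"dr":[0,0,0],"claw":0.5},{"dp":[0,0,-0.1],"dr":[0,0,0],"claw":0.5},{"dp":[0,0,-0.1],"dr":[0,0,0],"claw":0.5},{"dp":[0,0,-0.1],"dr":[0,0,0],"claw":0.5},{"dp":[0,0,0],"dr":[0,0,0],"claw":0.5}]'

```text
time: 23.02
position: [523.9, -293.5, 136.2]
tcp_rot: [144.9, 90.0, 152.8]
ft_force: [-1.1, 0.9, -4.0]
gripper_width: 15.2
```

Emit:
step_arm --rows '[{"dp":[0,0,-0.1],"dr":[0,0,0],"claw":0.5},{"dp":[0,0,-0.1],"dr":[0,0,0],"claw":0.5},{"dp":[0,0,-0.1],"dr":[0,0,0],"claw":0.5},{"dp":[0,0,0],"dr":[0,0,0],"claw":0.5},{"dp":[0,0,0],"dr":[0,0,0],"claw":0.5}]'

```text
time: 23.43
position: [523.9, -293.5, 133.4]
tcp_rot: [149.2, 90.0, 157.2]
ft_force: [0.4, 0.5, -3.7]
gripper_width: 14.7
```

The socket is already 10 mm over the pin with no side force. I press on to the plate.

Emit:
step_arm --rows '[{"dp":[0,0,-0.1],"dr":[0,0,0],"claw":0.5},{"dp":[0,0,-0.1],"dr":[0,0,0],"claw":0.5},{"dp":[0,0,-0.1],"dr":[0,0,0],"claw":0.5},{"dp":[0,0,-0.1],"dr":[0,0,0],"claw":0.5},{"dp":[0,0,0],"dr":[0,0,0],"claw":0.5},{"dp":[0,0,0],"dr":[0,0,0],"claw":0.5}]'

```text
time: 23.93
position: [524.0, -293.6, 129.8]
tcp_rot: [-55.5, 90.0, -47.6]
ft_force: [-1.3, 1.7, 3.0]
gripper_width: 14.9
```

Emit:
step_arm --rows '[{"dp":[0,0,-0.1],"dr":[0,0,0],"claw":0.5},{"dp":[0,0,-0.1],"dr":[0,0,0],"claw":0.5},{"dp":[0,0,-0.1],"dr":[0,0,0],"claw":0.5},{"dp":[0,0,0],"dr":[0,0,0],"claw":0.5},{"dp":[0,0,0],"dr":[0,0,0],"claw":0.5}]'

```text
time: 24.35
position: [524.1, -293.6, 126.8]
tcp_rot: [-50.8, 90.0, -42.8]
ft_force: [-1.3, 1.9, 7.1]
gripper_width: 15.0
```

Emit:
step_arm --rows '[{"dp":[0,0,-0.1],"dr":[0,0,0],"claw":0.5},{"dp":[0,0,-0.1],"dr":[0,0,0],"claw":0.5},{"dp":[0,0,0],"dr":[0,0,0],"claw":0.5},{"dp":[0,0,0],"dr":[0,0,0],"claw":0.5},{"dp":[0,0,0],"dr":[0,0,0],"claw":0.5}]'

```text
time: 24.77
position: [524.3, -293.7, 126.6]
tcp_rot: [-47.9, 89.9, -39.9]
ft_force: [-7.9, 5.7, 26.0]
gripper_width: 15.2
```

```bash
python3 - <<'E'
from fit import *
tag="w_f"
p,d,c,W=shot("wrist",tag); np.savez(tag+".npz",W=W,p=p)
o=robot.observe();print(o["time"],o["position"],o["ft_force"],o["wrist_torque"],o["gripper_width"])
s=shot("side",tag+"_s")
z=W[...,2]; box=(abs(W[...,0]-524)<45)&(abs(W[...,1]+293)<105)
comps(W,box&(z>136)&(z<143)&(v<215),"lids")
z=s[3][...,2]; W=s[3];box=(abs(W[...,0]-524)<70)&(abs(W[...,1]+293)<125)
comps(W,box&(z>134)&(z<145),"side",20)
E
```

```text
24.8167 [ 524.29072256 -293.74620819  126.56554696] [-8.86606251  5.61588497 26.63839544] [ 0.94408592  1.44211498 -0.01209563] 15.100399269543008
lids[ 271   91  101   46 4429] 4429 [ 514.3 -223.8] [44.  18.9] 7.94 z [137.5 139.2 140.5]
lids[ 273  162   95   41 3694] 3694 [ 518.1 -254. ] [43.8 19.1] 9.5 z [137.5 139.2 140.4]
side[333 269  21  19 218] 218 [ 514.7 -227.4] [42.9 19.5] 7.24 z [135.7 138.1 139.9]
side[379 307  23  22 268] 268 [ 530.2 -336.7] [44.2 19.2] 4.48 z [135.3 137.9 140.1]
side[394 320  24  22 290] 290 [ 534.9 -368.1] [44.2 19.1] 6.96 z [135.6 138.2 139.8]
```

View pics/w_f_s.png

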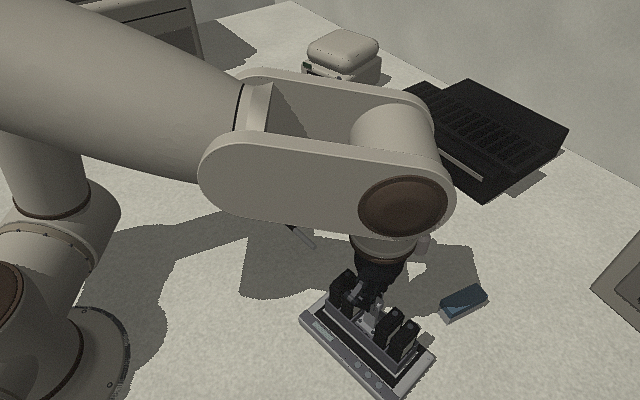

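View pics/w_f.png

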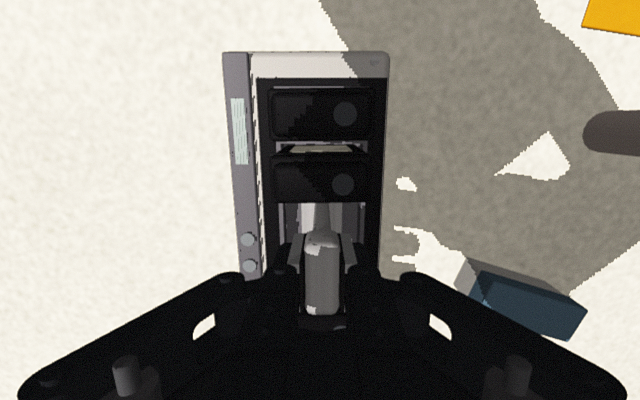

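The lids are at 139.2 mm, so the underside is near 35.2 mm, and the force rose sharply while the travel stopped: the plate is on its stop. I hold for a moment and check it is steady.

Emit:
step_arm --rows '[{"dp":[0,0,0],"dr":[0,0,0],"claw":0.5},{"dp":[0,0,0],"dr":[0,0,0],"claw":0.5},{"dp":[0,0,0],"dr":[0,0,0],"claw":0.5},{"dp":[0,0,0],"dr":[0,0,0],"claw":0.5},{"dp":[0,0,0],"dr":[0,0,0],"claw":0.5},{"dp":[0,0,0],"dr":[0,0,0],"claw":0.5}]'

```text
time: 25.37
position: [524.3, -293.8, 126.6]
tcp_rot: [-47.8, 89.9, -39.8]
ft_force: [-8.3, 6.6, 26.4]
gripper_width: 14.8
```

```bash
python3 - <<'E'
from fit import *
p,d,c,W=shot("wrist","w_f2")
o=robot.observe();print(o["time"],o["position"],o["ft_force"],o["gripper_width"],abs(o["joint_vel"]).max())
z=W[...,2]; box=(abs(W[...,0]-524)<45)&(abs(W[...,1]+293)<105)
comps(W,box&(z>136)&(z<143)&(v<215),"lids")
robot.sign_off()
E
```

```text
25.4167 [ 524.27791805 -293.75793478  126.57543836] [-8.03145072  5.10932033 25.25768184] 15.00488402831874 0.16254121590609694
lids[ 271   91  101   46 4451] 4451 [ 514.3 -223.8] [43.9 18.9] 8.09 z [137.3 139.2 140.5]
lids[ 273  162   95   41 3667] 3667 [ 518.1 -254.1] [43.8 19. ] 8.95 z [137.5 139.2 140.4]
the job is handed in; nothing more can be done
```

I stood both loose cassettes in the tray's end cells, carried the loaded tray to the dock, and lowered it straight over the pin. I pressed the seat down to its stop and handed the job in at about 25 s, still gripping and pressing. The rig reports no verdict.

**Seating:** the two lids I measured at hand-in were at 139.2 mm, which puts the tray's underside at about 35 mm, so the plate is on its stop. The gripper was at (524.3, -293.8) and the pin at (524.0, -293.3), within 1 mm. The lids' angles were 8.1° and 9.0°, against 8.0° for the dock.

**Push:** about 25 N down, steady, with the arm not moving. A sideways force of about 10 N remained, probably the socket resting against the pin.

**Cassettes:** before the lift, all four stood within about 1 mm of their cell centres. On the dock, three lids read level in the side view and two in the wrist view. All four were covered between the two views.

**Other items on the bench:** I touched none of them, but I did not re-measure where they are.

**What went wrong:** one early move call was refused because it lacked a turn value, and it had no effect on the job. While seating B, the push reached about 23 N; I eased off before releasing.

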